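# Load, tug-check and park the battery caddy

### The job

Put every battery pack that stands on the bench into a bay of the grey caddy and press it down until it latches, then tug it upward to make sure: a latched pack draws its bay up to its stop, so that the green band shows and stays showing, while one that lifts free must be pressed in again and tugged again. With all packs latched and every loaded bay left showing green, have the caddy stand squarely inside the yellow taped outline: push it along the bench by its end plates, keeping it flat on the bench, and do not disturb the tub, the can or the tape measure.

Things in the scene. Friction and masses are not known exactly. Their poses are not given: they have to be found in the camera images.
- pack0: battery pack with a red top plate (may be absent), 50 (x) x 70 (y) x 77 (z) mm, 0.2 kg, loose on the bench. Origin: centre of its underside, z up. Foot 10 mm high, then a waist 36 mm wide in x from z = 10 to 30 mm (groove for the catch on both long sides), then the 50 mm wide body. Grip it across its x by the upper body, above z = 30 mm. A half turn about z makes no difference
- pack1: battery pack with a yellow top plate (may be absent), 50 (x) x 70 (y) x 77 (z) mm, 0.2 kg, loose on the bench. Origin: centre of its underside, z up. Foot 10 mm high, then a waist 36 mm wide in x from z = 10 to 30 mm (groove for the catch on both long sides), then the 50 mm wide body. Grip it across its x by the upper body, above z = 30 mm. A half turn about z makes no difference
- pack2: battery pack with a blue top plate (may be absent), 50 (x) x 70 (y) x 77 (z) mm, 0.2 kg, loose on the bench. Origin: centre of its underside, z up. Foot 10 mm high, then a waist 36 mm wide in x from z = 10 to 30 mm (groove for the catch on both long sides), then the 50 mm wide body. Grip it across its x by the upper body, above z = 30 mm. A half turn about z makes no difference
- pack3: battery pack with a white top plate (may be absent), 50 (x) x 70 (y) x 77 (z) mm, 0.2 kg, loose on the bench. Origin: centre of its underside, z up. Foot 10 mm high, then a waist 36 mm wide in x from z = 10 to 30 mm (groove for the catch on both long sides), then the 50 mm wide body. Grip it across its x by the upper body, above z = 30 mm. A half turn about z makes no difference
- caddy: loose caddy, 120 (x) x 394 (y) mm, 2 kg empty, on slippery feet (full, it takes about 10 N to push); origin: centre of its underside. Grey deck, top at z = 24 mm, four bays in a row along y; at each end, y = 187 to 197 mm either side, an upright push plate 120 mm wide reaching z = 62 mm. It is to be pushed, not carried
- push_right (a point): middle of the outer face of the caddy's end plate on its -y side, 35 mm above the bench; the face looks to the caddy's -y
- push_left (a point): middle of the outer face of the caddy's end plate on its +y side, 35 mm above the bench; the face looks to the caddy's +y
- seat0 (a point): centre of the floor of bay 0 (caddy y = -141 mm), 16 mm above the caddy's underside while the bay is down. A latched pack's origin lies here, its x along the caddy's x. Walls 20 mm above the floor, then flared lips to 30 mm, 6 mm wider each way; play round the pack 2 mm in x, 2.5 mm in y (all bays alike)
- bay0 (a joint): height by which bay 0 is drawn up: 0 (down, at the start) to 0.008 m (stop). It slides stiffly and stays where left. Pulling a latched pack up with 4 to 8 N draws it up and uncovers a green band; an unlatched pack comes out and leaves it down. Pressing pushes it down again. A hard pull at the stop would lift the caddy
- seat1 (a point): centre of the floor of bay 1 (caddy y = -47 mm), 16 mm above the caddy's underside while the bay is down. A latched pack's origin lies here, its x along the caddy's x. Sprung orange catch on the bay's +x side with a sloping top: a pack set in loosely rests on it about 24 mm above the floor, and must be pushed straight down to the floor until the catch snaps over its foot (all bays alike)
- bay1 (a joint): height by which bay 1 is drawn up: 0 (down, at the start) to 0.008 m (stop). It slides stiffly and stays where left. Pulling a latched pack up with 4 to 8 N draws it up and uncovers a green band; an unlatched pack comes out and leaves it down. Pressing pushes it down again. A hard pull at the stop would lift the caddy
- seat2 (a point): centre of the floor of bay 2 (caddy y = 47 mm), 16 mm above the caddy's underside while the bay is down. A latched pack's origin lies here, its x along the caddy's x. The catches differ in stiffness: the push needed is 2 to 16 N; pushed too softly, the pack is not held and lifts out again (all bays alike)
- bay2 (a joint): height by which bay 2 is drawn up: 0 (down, at the start) to 0.008 m (stop). It slides stiffly and stays where left. Pulling a latched pack up with 4 to 8 N draws it up and uncovers a green band; an unlatched pack comes out and leaves it down. Pressing pushes it down again. A hard pull at the stop would lift the caddy
- seat3 (a point): centre of the floor of bay 3 (caddy y = 141 mm), 16 mm above the caddy's underside while the bay is down. A latched pack's origin lies here, its x along the caddy's x. Walls 20 mm above the floor, then flared lips to 30 mm, 6 mm wider each way; play round the pack 2 mm in x, 2.5 mm in y (all bays alike)
- bay3 (a joint): height by which bay 3 is drawn up: 0 (down, at the start) to 0.008 m (stop). It slides stiffly and stays where left. Pulling a latched pack up with 4 to 8 N draws it up and uncovers a green band; an unlatched pack comes out and leaves it down. Pressing pushes it down again. A hard pull at the stop would lift the caddy
- outline: fixed outline of yellow tape on the bench, where the caddy is to stand; inside 170 (x) x 444 (y) mm, tape 20 mm wide, flat; origin at its centre on the bench, y along its length (the caddy's y goes along it)
- tub: bystander: white tub with a purple lid, 73 x 107 x 110 mm, origin at the centre of its underside
- oil_can: bystander: dark green aerosol can with a red cap, 65 mm diameter, 208 mm high, origin at the centre of its underside
- tape_measure: bystander: yellow tape measure, 34 x 73 x 68 mm, origin at the centre of its underside
Things that resemble listed ones, but are neither listed nor needed, are in the scene too. What is shaped like the pack3 but pink or turquoise is not meant.

How it is judged:
By the outcome, as a careful person would: the job done as asked, in the order asked, and still so for the second after the job is handed in, with the robot touching nothing.
Of pack0, pack1, pack2, pack3 only 3 to 4 are there at a start; the rules pass over those that are not, and their reading is None.
At some moment in a run one of pack0, pack1, pack2, pack3 may be knocked a few centimetres aside while the robot is not near it.
It also fails if it takes over 210 s, if anything falls off the work surface, if the arm or the gripper's body presses on something with over 40 N, if the wrist force passes 120 N, or if a joint passes its speed limit or range.

### The arm

A 6-joint arm with a two-finger parallel gripper is mounted at the origin on a cart in front of the work surface, level with it; the furniture and walls round the work are solid. World frame = base frame: x ahead of the robot, y to its left, z up, the work surface at z = 0. Lengths are in mm, angles in degrees, forces in N, time in s.
With the tool pointing down it reaches from about 400 to 825 mm from the base axis. Payload 7 kg.
Tool frame: the origin (TCP) lies at the very end of the fingers, on their centre line; the grasp point (between the pads) lies 19 mm behind it (grip_depth is the distance from the TCP to the grasp point, in mm); z points along the fingers, y is the line along which they close (so a half turn about z gives the same grasp; the last joint's range is limited). The gripper opens to 88 mm and grips with 3 to 60 N. Pads are 19 mm wide; open, the fingers measure 130 mm over their backs; the gripper's body (78 mm by 193 mm) begins 47 mm behind the grasp point.
Start: joints at [-51.159, 20.546, 0.682, 0, -70.136, -16.507], TCP at [256.474, -624.353, 226.561] pointing down, gripper open.
Joint ranges: [-176.03, 176.03], [-82.01, 121.73], [-58.28, 71.71], [-173.87, 95.51], [-174.79, -0.11], [-173.66, 173.66]. Speed limits (degrees/s): [136.94, 136.94, 172.46, 180, 180, 180].

### API

Orientations are given as a 3x3 rotation matrix whose columns are the frame's x, y, z axes.
In Python, from plant import * gives the robot as it stands. The module is installed in compiled form; this text tells all that it offers.
- The arm moves only by the tool servo_tool, never from a script. Its argument "moves" is a list of rows, each a list of 7 numbers: the closure, from 0 (fully open) to 1 (shut), then the shift along the tool's x, y, z in cm, then the turn, a rotation vector about the tool's x, y, z in rad. A call has exactly 5 rows; each row is the pose to reach, as a shift and turn from the pose commanded when the call began, along the tool's axes at that moment; what a row does not reach only later rows make up. A row lasts 1/10 s, in which the tool goes at most 50 mm and 8.59 degrees, less where a joint would pass 70% of its speed; a pose out of reach is approached as far as the arm can. A call with a gripper value outside its range is refused whole. The fingers move at their own pace and stop on an object; "grip_force" is the grip in N (left out, the last holds). Time passes only in rows, so rows that repeat a pose let the fingers close, or fill a call up. It gives the time, the measured TCP pose, the force, the opening and the grip force at its end, in the units of the state.
- observe(): the state, without advancing time (a new reading comes with each control period).
- snapshot(name): name is "scene" or "side" or "wrist"; returns (picture, depth): 384x512x3 uint8, red, green, blue; 384x512 float32, mm along the optical axis (not along the pixel's ray), 0 where there is no reading.
- camera_model(name): a dict with "K" (3x3 intrinsics, pixels), "world_from_camera" (4x4, takes a point from camera to world coordinates). Camera axes: x right, y down, z forward; pixel columns grow to the right and rows downward; lengths in mm; the calibration is good to about 2 mm. A picture is of the moment at which its call begins: read the wrist's pose just before it. camera_model takes no time and is no camera call; for the wrist camera it gives the pose at the moment of the call.
- job_done(): hands the job in; it is judged then, once.
Trained networks look in the newest picture that a camera, given by its name, has taken for a name from the list of things; names that differ only in an ending like _2 or _b are one class to them, and where a whole thing is asked for, a point or a joint stands for the part that bears it (a point fixed in the world has none). Each returns a list of dicts, best first, with "p" (0 to 1); they miss things now and then, are a little off and sometimes report something else, mostly with a low value. They report only what shows in the picture. A call takes as long as a camera call. They do not tell look-alikes from the thing itself.
- look_for(target, camera): "position" ([column, row] in pixels, amid what is visible of it).
- regions_of(target, camera): "pixels" (384x512 bool, what is visible of it) and "position" ([column, row] in pixels, amid what is visible of it).
- place_of(target, camera): "position" ([column, row] in pixels: a listed point, or the origin of a listed thing).
The state is a dict: "time": time; "qpos": joint angles; "joint_vel": joint speeds; "joint_torque": joint torques, N m; "tcp_pos": TCP position; "tool_rot": TCP orientation; "contact_force": force on the tool from outside, world axes, zero at the start; "torque": the same for the moment, N m; "finger_gap": finger opening in mm; "grasp_force": force on a finger pad.
Only numpy, scipy, OpenCV 4.12 (cv2) and the standard library are available. Lean on these libraries where they do the work, as an engineer would, in place of code of your own. Each camera call takes 0.05 s, during which the arm holds its last target. There are 200 camera calls.

## Working session

There is one attempt and no reset: what is moved stays moved. The work goes in short steps, Python scripts to look and compute and a tool call to move; the robot and the scene stay as the last step left them, time stands still between calls to the robot, and variables do not carry over. Pictures are saved under pics/ and viewed, at most 14 in all, crops included, and the job is handed in when it is done.

Besides the shell and the picture viewer there is one more tool, called after "Emit:" as name([rows], argument=value, ...), one row to a line, values as JSON. servo_tool: Moves the arm, as the interface text tells. Its arguments: {"type":"object","properties":{"moves":{"type":"array","items":{"type":"array","items":{"type":"number"}}},"grip_force":{"type":"number"}},"required":["moves"]}

```bash
mkdir -p pics; cat > h.py <<'E'
from plant import *
import numpy as np, cv2
def snap(n,f=None):
    c=camera_model(n); im,d=snapshot(n)
    if f: cv2.imwrite('pics/'+f,im[:,:,::-1])
    return c,im,d
def cloud(c,d):
    v,u=np.mgrid[:384,:512]; K=c["K"]
    p=np.stack([(u-K[0][2])/K[0][0]*d,(v-K[1][2])/K[1][1]*d,d],-1)
    T=np.array(c["world_from_camera"]); w=p@T[:3,:3].T+T[:3,3]; w[d==0]=np.nan
    return w
def onz(c,uv,z):
    K=np.array(c["K"]);T=np.array(c["world_from_camera"])
    r=T[:3,:3]@np.linalg.solve(K,[uv[0],uv[1],1]); o=T[:3,3]
    return o+r*(z-o[2])/r[2]
E
python3 - <<'E'
from h import *
np.set_printoptions(precision=1,suppress=True)
a=[]
for n in("scene","side"):
    c,im,d=snap(n); a.append(im); w=cloud(c,d); T=np.array(c["world_from_camera"]); print(n,T[:3,3],T[:3,2])
    for t in["pack0","pack1","pack2","pack3","caddy","outline","tub","oil_can","tape_measure"]:
        for r in regions_of(t,n)[:4]:
            if r["p"]<.2: continue
            m=r["pixels"]; q=w[m]; q=q[~np.isnan(q[:,0])]
            if len(q)<5: continue
            top=np.percentile(q[:,2],98); qq=q[q[:,2]>top-6] if t!="outline" else q
            rr=cv2.minAreaRect(qq[:,:2].astype(np.float32))
            print(n,t,round(r["p"],2),np.array(r["position"]),m.sum(),"top",round(top),"rect",np.array(rr[0]),np.array(rr[1]),round(rr[2],1),"rgb",np.median(im[m],0))
cv2.imwrite("pics/a.png",a[0][:,:,::-1]); cv2.imwrite("pics/b.png",a[1][:,:,::-1])
o=observe(); print(o["tcp_pos"],np.array(o["tool_rot"]),o["finger_gap"],o["time"])
E
```

```text
scene [-126.3  404.2 1001.4] [ 0.6 -0.3 -0.8]
scene pack0 0.97 [183.8 289.9] 936 top 80 rect [420.9 351.7] [67.8 49.9] 81.7 rgb [109. 106.  75.]
scene pack0 0.92 [207.4 219.1] 834 top 79 rect [588.7 206.3] [69.2 51.2] 86.5 rgb [100.  83.  62.]
scene pack0 0.91 [165.9 232.1] 888 top 79 rect [601.3 337.6] [49.9 68.6] 23.5 rgb [90. 88. 79.]
scene pack0 0.88 [237.4 256.5] 879 top 80 rect [430.7 195.2] [48.  67.8] 5.1 rgb [107. 101.  80.]
scene pack1 0.97 [183.8 289.9] 936 top 80 rect [420.9 351.7] [67.8 49.9] 81.7 rgb [109. 106.  75.]
scene pack1 0.92 [207.4 219.1] 834 top 79 rect [588.7 206.3] [69.2 51.2] 86.5 rgb [100.  83.  62.]
scene pack1 0.91 [165.9 232.1] 888 top 79 rect [601.3 337.6] [49.9 68.6] 23.5 rgb [90. 88. 79.]
scene pack1 0.88 [237.4 256.5] 879 top 80 rect [430.7 195.2] [48.  67.8] 5.1 rgb [107. 101.  80.]
scene pack2 0.97 [183.8 289.9] 936 top 80 rect [420.9 351.7] [67.8 49.9] 81.7 rgb [109. 106.  75.]
scene pack2 0.92 [207.4 219.1] 834 top 79 rect [588.7 206.3] [69.2 51.2] 86.5 rgb [100.  83.  62.]
scene pack2 0.91 [165.9 232.1] 888 top 79 rect [601.3 337.6] [49.9 68.6]
[... 2836 characters left out ...]
dy 0.37 [261.  249.5] 432 top 50 rect [ 543.8 -263.2] [69.7 79.5] 87.0 rgb [47. 48. 49.]
side outline 0.88 [280.9 215.3] 857 top 8 rect [544.7 170. ] [213.3 678.3] 3.3 rgb [247. 243. 135.]
side outline 0.56 [256.9 236.5] 3693 top 64 rect [549.9 -97.2] [478.4 127.3] 87.3 rgb [95. 90. 77.]
side tub 0.83 [320.6 167.3] 905 top 115 rect [792.2  60.4] [367.6  98. ] 89.5 rgb [154. 106. 157.]
side oil_can 0.72 [331.5 207.2] 1168 top 202 rect [ 773.5 -127.5] [18.  14.2] 55.9 rgb [99.  68.5 57. ]
side tape_measure 0.66 [318.6 265.5] 548 top 71 rect [ 697.5 -307.4] [35.2 39.2] 16.7 rgb [184.5 164.5  94. ]
[ 256.5 -624.4  226.6] [[-0.9 -0.4  0. ]
 [-0.4  0.9 -0. ]
 [-0.  -0.  -1. ]] 87.2965006427885 1.0
```

View pics/a.png

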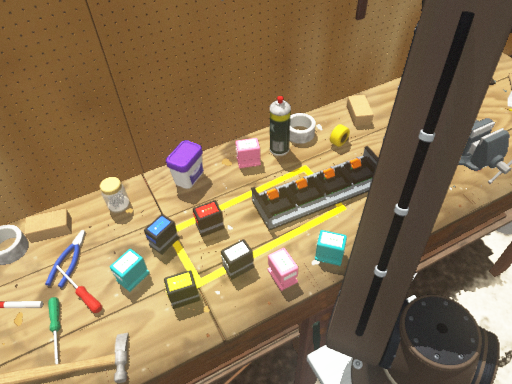

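View pics/b.png

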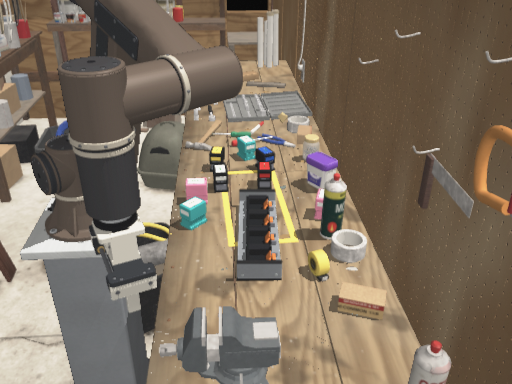

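The scene picture shows yellow (183,290), white (237,257), red (207,219) and blue (161,232) packs, so all four are present. The pink and turquoise ones are decoys. The caddy (315,190) overlaps the near end of the outline, with its orange catches on the far (+x) side. The side picture confirms this: caddy (258,238), and tape measure, can and tub on its +x side.

```bash
cat >> h.py <<'E'
def plan(wps,start=None):
    """wps: (x,y,z,yaw of tool y deg). prints shift cm + turn rad about tool z (tool kept exactly down)"""
    o=observe()
    R=np.array(o["tool_rot"]); yaw=np.degrees(np.arctan2(R[1,1],R[0,1])); p=np.array(o["tcp_pos"])
    if start: p=np.array(start[:3],float); yaw=start[3]
    print("now",p.round(1),round(yaw,2),"tilt",R[:2,2].round(4),"q",np.round(o["qpos"],0),"t",o["time"],"F",np.round(o["contact_force"],1),"gap",round(o["finger_gap"],1))
    for x,y,z,yw in wps:
        a=np.radians(yaw); ty=np.array([np.cos(a),np.sin(a),0]); tz=np.array([0,0,-1.]); tx=np.cross(ty,tz)
        d=np.array([x,y,z])-p; dy=(yw-yaw+180)%360-180
        print((x,y,z,yw),"->",np.round([tx@d/10,ty@d/10,tz@d/10],2),"rz",round(-np.radians(dy),4), "!" if np.linalg.norm(d)>250 or abs(dy)>42.9 else "")
        p=np.array([x,y,z],float); yaw=yw
E
python3 -c "
from h import *
plan([(400,-480,300,140),(500,-300,320,176.9),(540,-150,330,176.9)])"
```

```text
now [ 256.5 -624.4  226.6] 112.33 tilt [ 0. -0.] q [-51.  21.   1.  -0. -70. -17.] t 1.0 F [0.2 0.8 0.1] gap 87.3
(400, -480, 300, 140) -> [-18.76   7.9   -7.34] rz -0.4829 
(500, -300, 320, 176.9) -> [-20.22   3.91  -2.  ] rz -0.644 
(540, -150, 330, 176.9) -> [-15.19  -3.18  -1.  ] rz -0.0
```

Emit:
servo_tool([
  [0,-18.76,7.9,-7.34,0,0,-0.483],
  [0,-18.76,7.9,-7.34,0,0,-0.483],
  [0,-18.76,7.9,-7.34,0,0,-0.483],
  [0,-18.76,7.9,-7.34,0,0,-0.483],
  [0,-18.76,7.9,-7.34,0,0,-0.483],
])

```text
time: 1.5
tcp_pos: [403.0, -477.9, 302.4]
tool_rot: [[-0.639, -0.769, 0.003], [-0.769, 0.639, -0.002], [-0.0, -0.004, -1.0]]
contact_force: [-0.7, -0.7, -0.6]
finger_gap: 87.8
grasp_force: 0.0
```

Emit:
servo_tool([
  [0,-20.22,3.91,-2,0,0,-0.644],
  [0,-20.22,3.91,-2,0,0,-0.644],
  [0,-20.22,3.91,-2,0,0,-0.644],
  [0,-20.22,3.91,-2,0,0,-0.644],
  [0,-20.22,3.91,-2,0,0,-0.644],
])

```text
time: 2.0
tcp_pos: [502.1, -296.4, 320.7]
tool_rot: [[-0.045, -0.999, 0.002], [-0.999, 0.045, 0.0], [-0.0, -0.002, -1.0]]
contact_force: [0.9, -0.9, 0.7]
finger_gap: 87.6
grasp_force: 0.0
```

Emit:
servo_tool([
  [0,-15.2,-3.18,-1,0,0,0],
  [0,-15.2,-3.18,-1,0,0,0],
  [0,-15.2,-3.18,-1,0,0,0],
  [0,-15.2,-3.18,-1,0,0,0],
  [0,-15.2,-3.18,-1,0,0,0],
])

```text
time: 2.5
tcp_pos: [540.3, -148.6, 330.0]
tool_rot: [[-0.051, -0.999, 0.0], [-0.999, 0.051, 0.0], [-0.0, -0.0, -1.0]]
contact_force: [-0.2, -0.4, -1.1]
finger_gap: 87.4
grasp_force: 0.0
```

```bash
python3 - <<'E'
from h import *
np.set_printoptions(precision=1,suppress=True)
plan([])
c,im,d=snap("wrist","w1.png"); T=np.array(c["world_from_camera"]); print(T[:3,3],T[:3,2])
w=cloud(c,d)
for t in["seat0","seat1","seat2","seat3","push_right","push_left"]:
    for r in place_of(t,"wrist")[:5]: 
        if r["p"]>.2: print(t,round(r["p"],2),r["position"],onz(c,r["position"],35 if "push" in t else 16))
m=(w[:,:,2]>52)&(w[:,:,2]<72)&(abs(w[:,:,0]-547)<90)&(w[:,:,1]<90)&(w[:,:,1]>-350)
n,l,s,ce=cv2.connectedComponentsWithStats(m.astype(np.uint8))
for i in range(1,n):
    if s[i,4]>150:
        q=w[l==i]; print(ce[i],s[i,4],np.median(q[:,2]),cv2.minAreaRect(q[:,:2].astype(np.float32)))
E
```

```text
now [ 540.3 -148.6  330. ] 177.05 tilt [0. 0.] q [  5.   7.  -4.  -0. -79.  -8.] t 2.5 F [-0.2 -0.4 -1.1] gap 87.4
[ 536.1 -232.5  487.2] [ 0.   0.3 -1. ]
seat0 0.87 [255.4, 130.3] [ 538.4 -181.9   16. ]
seat0 0.81 [252.3, 67.7] [ 538.4 -274.6   16. ]
seat0 0.8 [251.1, 239.6] [556.1  12.   16. ]
seat0 0.55 [253.3, 189.6] [547.1 -82.6  16. ]
seat1 0.87 [255.4, 130.3] [ 538.4 -181.9   16. ]
seat1 0.81 [252.3, 67.7] [ 538.4 -274.6   16. ]
seat1 0.8 [251.1, 239.6] [556.1  12.   16. ]
seat1 0.55 [253.3, 189.6] [547.1 -82.6  16. ]
seat2 0.87 [255.4, 130.3] [ 538.4 -181.9   16. ]
seat2 0.81 [252.3, 67.7] [ 538.4 -274.6   16. ]
seat2 0.8 [251.1, 239.6] [556.1  12.   16. ]
seat2 0.55 [253.3, 189.6] [547.1 -82.6  16. ]
seat3 0.87 [255.4, 130.3] [ 538.4 -181.9   16. ]
seat3 0.81 [252.3, 67.7] [ 538.4 -274.6   16. ]
seat3 0.8 [251.1, 239.6] [556.1  12.   16. ]
seat3 0.55 [253.3, 189.6] [547.1 -82.6  16. ]
push_right 0.65 [252.6, 22.5] [ 534.8 -330.3   35. ]
push_right 0.21 [252.5, 271.0] [556.2  65.2  35. ]
push_left 0.63 [250.1, 268.6] [560.3  60.   35. ]
[253.1  22.4] 1072 60.73505371677504 ((534.8653564453125, -324.8133544921875), (13.473503112792969, 119.25627136230469), 87.18635559082031)
```

View pics/w1.png

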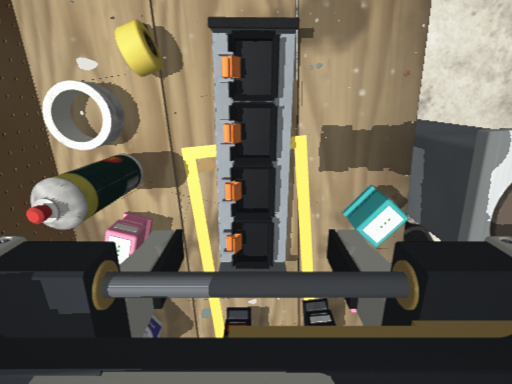

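The wrist view shows the four empty bays with seats near (252,68), (255,130), (253,190) and (236,242), and the caddy's end plate at (253,22). That puts the caddy at about (545,-134) with yaw about -3°, catches toward +x. Next I'll look over the packs.

Emit:
servo_tool([
  [0,-20,0,0,0,0,0],
  [0,-20,0,0,0,0,0],
  [0,-20,0,0,0,0,0],
  [0,-20,0,0,0,0,0],
  [0,-20,0,0,0,0,0],
])

```text
time: 3.35
tcp_pos: [551.0, 53.9, 329.5]
tool_rot: [[-0.05, -0.999, -0.0], [-0.999, 0.05, 0.001], [-0.001, 0.0, -1.0]]
contact_force: [1.0, -0.4, -1.3]
finger_gap: 87.5
grasp_force: 0.0
```

Emit:
servo_tool([
  [0,-19,5,-2,0,0,0],
  [0,-19,5,-2,0,0,0],
  [0,-19,5,-2,0,0,0],
  [0,-19,5,-2,0,0,0],
  [0,-19,5,-2,0,0,0],
])

```text
time: 3.85
tcp_pos: [510.6, 245.9, 350.0]
tool_rot: [[-0.051, -0.999, 0.0], [-0.999, 0.051, 0.001], [-0.001, -0.0, -1.0]]
contact_force: [0.3, -0.7, -0.3]
finger_gap: 87.6
grasp_force: 0.0
```

```bash
cat >> h.py <<'E'
def tops(c,im,d,box=(330,700,120,420)):
    w=cloud(c,d); m=(w[:,:,2]>68)&(w[:,:,2]<86)&(w[:,:,0]>box[0])&(w[:,:,0]<box[1])&(w[:,:,1]>box[2])&(w[:,:,1]<box[3])
    n,l,s,ce=cv2.connectedComponentsWithStats(m.astype(np.uint8)); out=[]
    for i in range(1,n):
        if s[i,4]<200: continue
        q=w[l==i]; z=np.median(q[:,2]); q=q[abs(q[:,2]-z)<5]; (cx,cy),(a,b),an=cv2.minAreaRect(q[:,:2].astype(np.float32))
        if a>b: an-=90
        an=(an+90)%180-90
        pix=im[l==i].astype(int); k=pix[(pix.max(1)-pix.min(1)).argsort()[-len(pix)//4:]].mean(0)
        print("top px",ce[i].round(),"xy",round(cx,1),round(cy,1),"z",round(z,1),"size",round(min(a,b),1),round(max(a,b),1),"xdir",round(an,1),"rgb",k.round(),"med",np.median(pix,0))
E
python3 - <<'E'
from h import *
plan([])
c,im,d=snap("wrist","w2.png"); tops(c,im,d)
c,im,d=snap("scene"); print("scene"); tops(c,im,d)
E
```

```text
now [510.6 245.9 350. ] 177.08 tilt [0.0002 0.0007] q [ 45.   7.  -1.  -0. -82. -48.] t 3.85 F [ 0.3 -0.7 -0.3] gap 87.6
top px [360.  64.] xy 360.3 125.9 z 74.6 size 11.7 59.6 xdir -89.8 rgb [233. 144. 175.] med [241.  157.  190.5]
top px [304. 116.] xy 436.2 193.6 z 75.6 size 50.1 69.8 xdir 3.6 rgb [110. 114. 107.] med [176. 188. 174.]
top px [198. 130.] xy 593.2 205.7 z 75.7 size 50.1 68.6 xdir -3.0 rgb [238.  77.  73.] med [211.  74.  69.]
top px [199. 213.] xy 606.3 337.3 z 75.8 size 49.6 69.5 xdir 24.4 rgb [ 61. 113. 222.] med [ 58.  98. 170.]
top px [311. 216.] xy 425.3 350.6 z 75.6 size 50.3 69.6 xdir -8.9 rgb [250. 239. 105.] med [216. 199.  85.]
scene
top px [207. 211.] xy 588.8 206.0 z 75.5 size 53.2 70.1 xdir -4.3 rgb [254. 113.  81.] med [235. 110.  85.]
top px [159. 226.] xy 603.3 338.8 z 75.5 size 51.3 70.6 xdir 22.5 rgb [127. 207. 254.] med [124.  152.5 224.5]
top px [237. 252.] xy 432.4 194.0 z 75.8 size 51.0 70.3 xdir 6.6 rgb [122. 108.  72.] med [234. 233. 223.]
top px [180. 282.] xy 420.7 351.6 z 75.9 size 51.0 70.0 xdir -9.2 rgb [253. 252.  97.] med [248. 247. 104.]
```

View pics/w2.png

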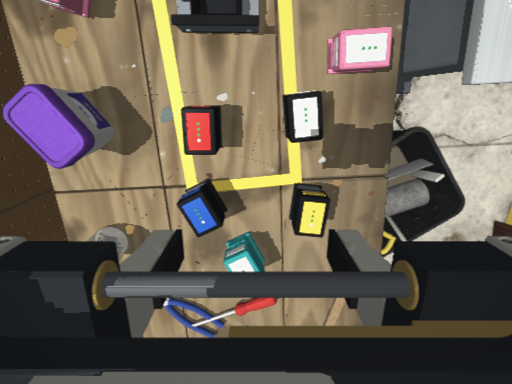

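The wrist picture shows white (304,116), red (200,130), blue (202,208) and yellow (311,213). The tub is at (55,125), and the outline's far edge is near row 183. I'll grasp white first, release it and look again, which gives me the wrist camera offset.

```bash
python3 -c "
from h import *
plan([(434,194,150,184.5),(434,194,42,184.5)])"
```

```text
now [511.  242.5 349.7] 176.98 tilt [-0.0004 -0.0005] q [ 45.   7.  -1.   0. -82. -48.] t 3.95 F [-0.3 -0.  -0. ] gap 87.8
(434, 194, 150, 184.5) -> [ 5.25  7.44 19.97] rz -0.1313 
(434, 194, 42, 184.5) -> [ 0.   0.  10.8] rz -0.0
```

Emit:
servo_tool([
  [0,5.25,7.44,20,0,0,-0.131],
  [0,5.25,7.44,20,0,0,-0.131],
  [0,5.25,7.44,20,0,0,-0.131],
  [0,5.25,7.44,20,0,0,-0.131],
  [0,5.25,7.44,20,0,0,-0.131],
])

```text
time: 4.45
tcp_pos: [430.9, 189.3, 146.2]
tool_rot: [[0.074, -0.997, -0.005], [-0.997, -0.074, -0.003], [0.003, 0.005, -1.0]]
contact_force: [-0.2, 0.1, -0.8]
finger_gap: 87.6
grasp_force: 0.0
```

Emit:
servo_tool([
  [0,0,0,5,0,0,0],
  [0,0,0,8,0,0,0],
  [0,0,0,10.8,0,0,0],
  [0.5,0,0,10.8,0,0,0],
  [1,0,0,10.8,0,0,0],
], grip_force=35)

```text
time: 4.95
tcp_pos: [434.4, 192.7, 42.3]
tool_rot: [[0.076, -0.997, -0.0], [-0.997, -0.076, -0.001], [0.001, 0.001, -1.0]]
contact_force: [0.9, 0.6, 0.5]
finger_gap: 77.2
grasp_force: 0.0
```

Emit:
servo_tool([
  [1,0,0,0,0,0,0],
  [1,0,0,0,0,0,0],
  [1,0,0,0,0,0,0],
  [1,0,0,0,0,0,0],
  [1,0,0,0,0,0,0],
])

```text
time: 5.45
tcp_pos: [434.5, 194.4, 43.0]
tool_rot: [[0.078, -0.997, 0.001], [-0.997, -0.078, 0.001], [-0.001, -0.002, -1.0]]
contact_force: [0.0, -1.2, 7.8]
finger_gap: 49.9
grasp_force: 34.9
```

Emit:
servo_tool([
  [0,0,0,0,0,0,0],
  [0,0,0,0,0,0,0],
  [0,0,0,0,0,0,0],
  [0,0,0,-3,0,0,0],
  [0,0,0,-8,0,0,0],
])

```text
time: 5.95
tcp_pos: [432.0, 192.1, 120.1]
tool_rot: [[0.076, -0.997, -0.006], [-0.997, -0.076, -0.005], [0.005, 0.006, -1.0]]
contact_force: [1.0, 1.2, -0.3]
finger_gap: 83.9
grasp_force: 0.0
```

Emit:
servo_tool([
  [0,6,0,-22,0,0,0],
  [0,6,0,-22,0,0,0],
  [0,6,0,-22,0,0,0],
  [0,6,0,-22,0,0,0],
  [0,6,0,-22,0,0,0],
])

```text
time: 6.45
tcp_pos: [439.2, 133.4, 346.3]
tool_rot: [[0.077, -0.997, 0.004], [-0.997, -0.077, 0.003], [-0.002, -0.005, -1.0]]
contact_force: [-0.1, 0.5, -0.7]
finger_gap: 87.6
grasp_force: 0.0
```

```bash
python3 - <<'E'
from h import *
snap("wrist")
plan([(434,194,150,184.5),(434,194,42,184.5)])
c,im,d=snap("wrist"); tops(c,im,d)
c,im,d=snap("scene"); print("scene"); tops(c,im,d)
E
```

```text
now [440.4 133.2 349.4] -175.59 tilt [0.0084 0.004 ] q [ 42.  -4. -13.   0. -81. -37.] t 6.5 F [2.5 1.1 6. ] gap 87.8
(434, 194, 150, 184.5) -> [-6.11  0.17 19.94] rz -0.0016 
(434, 194, 42, 184.5) -> [ 0.   0.  10.8] rz -0.0 
top px [310. 154.] xy 360.0 125.9 z 75.2 size 11.9 59.9 xdir -89.9 rgb [238. 150. 183.] med [175.  143.5 151. ]
top px [158. 191.] xy 592.9 205.1 z 75.8 size 49.8 69.6 xdir -3.4 rgb [231.  66.  63.] med [177.  63.  59.]
top px [257. 192.] xy 436.0 193.2 z 75.8 size 49.8 70.1 xdir 3.5 rgb [114. 115. 106.] med [193. 213. 191.]
top px [257. 266.] xy 423.6 324.6 z 75.0 size 23.3 52.3 xdir -83.7 rgb [243. 230. 100.] med [30. 31. 34.]
scene
top px [207. 211.] xy 588.8 206.2 z 75.6 size 53.2 69.6 xdir -3.3 rgb [254. 116.  85.] med [238. 113.  89.]
top px [159. 227.] xy 603.0 337.9 z 75.6 size 53.0 70.2 xdir 24.2 rgb [131. 211. 254.] med [129.  155.  225.5]
top px [237. 252.] xy 432.5 194.0 z 76.0 size 50.9 70.3 xdir 3.7 rgb [130. 116.  80.] med [247.5 247.  241. ]
top px [180. 282.] xy 421.5 351.4 z 76.0 size 51.6 69.6 xdir -8.3 rgb [253. 252. 100.] med [249.5 248.5 108. ]
```

```bash
python3 -c "
from h import *
plan([(545,20,330,177)])"
```

```text
now [439.  134.  343.6] -175.63 tilt [0.0029 0.0026] q [ 42.  -4. -14.  -0. -80. -37.] t 6.6 F [ 0.1 -0.2 -0.5] gap 87.4
(545, 20, 330, 177) -> [12.18 -9.7   1.36] rz 0.1286
```

Emit:
servo_tool([
  [0,12.2,-9.7,1.36,0,0,0.129],
  [0,12.2,-9.7,1.36,0,0,0.129],
  [0,12.2,-9.7,1.36,0,0,0.129],
  [0,12.2,-9.7,1.36,0,0,0.129],
  [0,12.2,-9.7,1.36,0,0,0.129],
])

```text
time: 7.1
tcp_pos: [544.6, 18.7, 325.6]
tool_rot: [[-0.055, -0.998, -0.005], [-0.998, 0.055, -0.001], [0.002, 0.005, -1.0]]
contact_force: [-0.4, 1.1, 0.3]
finger_gap: 88.0
grasp_force: 0.0
```

```bash
cat >> h.py <<'E'
def plates(c,d,box=(440,660,-400,400)):
    w=cloud(c,d)
    m=(w[:,:,2]>52)&(w[:,:,2]<67)&(w[:,:,0]>box[0])&(w[:,:,0]<box[1])&(w[:,:,1]>box[2])&(w[:,:,1]<box[3])
    n,l,s,ce=cv2.connectedComponentsWithStats(m.astype(np.uint8))
    for i in range(1,n):
        if s[i,4]>150:
            q=w[l==i]; q=q[q[:,2]>np.median(q[:,2])-4]; (cx,cy),(a,b),an=cv2.minAreaRect(q[:,:2].astype(np.float32))
            if a<b: an-=90
            print("plate",ce[i].round(),s[i,4],"xy",round(cx,1),round(cy,1),"size",round(a,1),round(b,1),"yaw",round((an+90)%180-90,1),"z",round(np.median(q[:,2]),1))
E
python3 - <<'E'
from h import *
np.set_printoptions(precision=1,suppress=True)
snap("wrist"); c,im,d=snap("wrist"); plates(c,d); plan([])
for r in place_of("seat0","wrist")[:5]: 
    if r["p"]>.2: print("seat",round(r["p"],2),r["position"],onz(c,r["position"],16))
w=cloud(c,d); hsv=cv2.cvtColor(im,cv2.COLOR_RGB2HSV)
m=cv2.inRange(hsv,(24,110,120),(34,255,255))>0
m&=(abs(w[:,:,2])<8); q=w[m]
print("outline rect",m.sum(),cv2.minAreaRect(q[:,:2].astype(np.float32)) )
for n in("scene",):
    c,im,d=snap(n); plates(c,d); w=cloud(c,d); hsv=cv2.cvtColor(im,cv2.COLOR_RGB2HSV)
    m=(cv2.inRange(hsv,(24,110,120),(34,255,255))>0)&(abs(w[:,:,2])<8)&(w[:,:,0]<700)&(w[:,:,0]>380); m=cv2.morphologyEx(m.astype(np.uint8),cv2.MORPH_OPEN,np.ones((2,2)))>0
    q=w[m]; print("outline",m.sum(),cv2.minAreaRect(q[:,:2].astype(np.float32)))
    np.save("ol.npy",q)
    for y0 in range(-200,340,40):
        s=q[(abs(q[:,1]-y0)<8)]
        if len(s): 
            a=s[s[:,0]<530,0]; b=s[s[:,0]>550,0]; print(y0,len(a),np.median(a) if len(a) else 0,len(b),np.median(b) if len(b) else 0)
E
```

```text
plate [247. 182.] 661 xy 557.2 58.3 size 11.8 117.5 yaw -3.2 z 60.9
plate [226. 317.] 199 xy 610.3 309.0 size 28.0 59.7 yaw -11.8 z 61.3
now [544.   20.2 327.3] 177.0 tilt [-0. -0.] q [ 23.   5.  -6.  -0. -79. -26.] t 7.2 F [-0.1  0.9 -0.3] gap 87.3
seat 0.87 [246.8, 149.0] [556.6  14.6  16. ]
seat 0.77 [248.6, 82.9] [547.7 -85.4  16. ]
seat 0.71 [250.0, 9.1] [ 539.9 -182.6   16. ]
outline rect 6195 ((548.0355834960938, 78.9185791015625), (212.516845703125, 486.5074768066406), 2.9559991359710693)
plate [377. 159.] 168 xy 531.5 -324.5 size 15.8 120.4 yaw -3.7 z 60.7
plate [262. 203.] 167 xy 554.2 59.0 size 13.7 121.2 yaw -3.6 z 60.7
outline 2084 ((513.0140380859375, 282.1255798339844), (206.44703674316406, 885.5845336914062), 5.771806716918945)
-160 45 462.29510219612143 27 638.6263188018635
-120 36 456.34618513434845 34 644.098609030402
-80 34 453.7643742593438 27 644.1907461242165
-40 37 452.83791663319437 28 640.3806479175641
0 37 449.2443220178709 30 638.9883859687952
40 37 448.52121755205314 3 614.3587831067605
80 44 445.8990046124827 37 634.6264252725338
120 40 443.5110034977548 34 633.7039613661395
240 52 437.4598071021762 30 625.4023347972314
280 50 436.50201886354824 36 625.5318501850388
320 47 506.15845497702435 31 567.9325384552005
```

```bash
python3 -c "
from h import *
plan([(434.5,193.6,200,184.5),(434.5,193.6,42.5,184.5),(434.5,193.6,200,184.5),(552.8,7.8,200,176.65),(552.8,7.8,90,176.65)])"
```

```text
now [544.   20.8 328.3] 177.1 tilt [-0.      0.0002] q [ 23.   5.  -6.  -0. -79. -26.] t 7.3 F [ 0.1  0.  -0.3] gap 87.4
(434.5, 193.6, 200, 184.5) -> [-16.7   11.81  12.83] rz -0.1291 
(434.5, 193.6, 42.5, 184.5) -> [ 0.    0.   15.75] rz -0.0 
(434.5, 193.6, 200, 184.5) -> [  0.     0.   -15.75] rz -0.0 
(552.8, 7.8, 200, 176.65) -> [ 19.45 -10.34   0.  ] rz 0.137 
(552.8, 7.8, 90, 176.65) -> [ 0.  0. 11.] rz -0.0
```

Emit:
servo_tool([
  [0,-16.7,11.8,12.8,0,0,-0.129],
  [0,-16.7,11.8,12.8,0,0,-0.129],
  [0,-16.7,11.8,12.8,0,0,-0.129],
  [0,-16.7,11.8,12.8,0,0,-0.129],
  [0,-16.7,11.8,12.8,0,0,-0.129],
])

```text
time: 7.8
tcp_pos: [433.1, 194.7, 199.8]
tool_rot: [[0.079, -0.997, 0.001], [-0.997, -0.079, 0.001], [-0.001, -0.001, -1.0]]
contact_force: [0.6, 0.4, -0.5]
finger_gap: 87.8
grasp_force: 0.0
```

Emit:
servo_tool([
  [0,0,0,5,0,0,0],
  [0,0,0,9,0,0,0],
  [0,0,0,13,0,0,0],
  [0,0,0,15.7,0,0,0],
  [0.5,0,0,15.7,0,0,0],
])

```text
time: 8.3
tcp_pos: [432.9, 191.8, 40.9]
tool_rot: [[0.078, -0.997, -0.004], [-0.997, -0.078, -0.004], [0.004, 0.004, -1.0]]
contact_force: [-0.0, -0.4, 0.8]
finger_gap: 83.8
grasp_force: 0.0
```

Emit:
servo_tool([
  [1,0,0,0,0,0,0],
  [1,0,0,0,0,0,0],
  [1,0,0,0,0,0,0],
  [1,0,0,0,0,0,0],
  [1,0,0,0,0,0,0],
], grip_force=35)

```text
time: 8.8
tcp_pos: [435.8, 193.1, 44.4]
tool_rot: [[0.077, -0.997, 0.001], [-0.997, -0.077, 0.001], [-0.001, -0.001, -1.0]]
contact_force: [-3.0, 0.3, 7.9]
finger_gap: 49.6
grasp_force: 35.0
```

Emit:
servo_tool([
  [1,0,0,-3,0,0,0],
  [1,0,0,-7,0,0,0],
  [1,0,0,-11,0,0,0],
  [1,0,0,-15,0,0,0],
  [1,0,0,-15.7,0,0,0],
])

```text
time: 9.3
tcp_pos: [437.4, 194.0, 205.4]
tool_rot: [[0.077, -0.997, 0.006], [-0.997, -0.077, 0.005], [-0.005, -0.007, -1.0]]
contact_force: [-0.1, 1.1, -1.6]
finger_gap: 49.9
grasp_force: 35.0
```

Emit:
servo_tool([
  [1,4,-2,0,0,0,0.03],
  [1,8,-4,0,0,0,0.06],
  [1,12,-6.4,0,0,0,0.09],
  [1,16,-8.5,0,0,0,0.12],
  [1,19.45,-10.35,0,0,0,0.137],
])

```text
time: 9.8
tcp_pos: [553.9, 4.7, 199.5]
tool_rot: [[-0.062, -0.998, -0.001], [-0.998, 0.062, 0.0], [0.0, 0.001, -1.0]]
contact_force: [0.6, 0.3, -3.1]
finger_gap: 49.7
grasp_force: 35.0
```

Emit:
servo_tool([
  [1,0,0,0,0,0,0],
  [1,0,0,3,0,0,0],
  [1,0,0,6,0,0,0],
  [1,0,0,9,0,0,0],
  [1,0,0,11,0,0,0],
])

```text
time: 10.3
tcp_pos: [551.7, 6.5, 87.6]
tool_rot: [[-0.061, -0.998, -0.003], [-0.998, 0.061, -0.0], [0.001, 0.003, -1.0]]
contact_force: [0.4, -0.2, -3.0]
finger_gap: 49.9
grasp_force: 35.0
```

```bash
python3 -c "
from h import *
c,im,d=snap('scene','s1.png'); plan([(552.8,7.8,84,176.65)])"
```

```text
now [550.2   6.2  84.9] 176.48 tilt [-0.0072 -0.0011] q [ 21.  17. -25.  -0. -48. -24.] t 10.35 F [-0.8 -0.9 -6.3] gap 49.9
(552.8, 7.8, 84, 176.65) -> [-0.17 -0.25  0.09] rz -0.0029
```

View pics/s1.png

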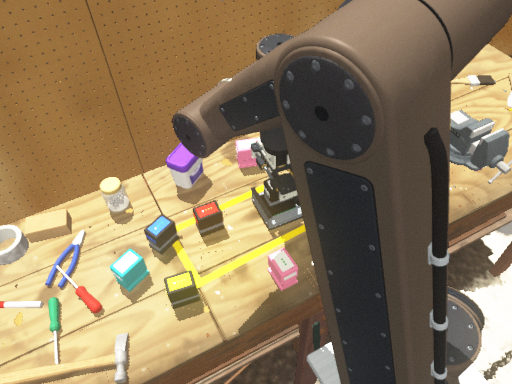

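White is held over bay 3 (about (282,190) in the picture) and lines up with the bay. I'll press it down gradually.

Emit:
servo_tool([
  [1,0,0,0,0,0,0],
  [1,0,0,0.3,0,0,0],
  [1,0,0,0.6,0,0,0],
  [1,0,0,0.8,0,0,0],
  [1,0,0,0.8,0,0,0],
], grip_force=50)

```text
time: 10.85
tcp_pos: [553.0, 6.7, 82.6]
tool_rot: [[-0.06, -0.998, -0.001], [-0.998, 0.06, 0.0], [-0.0, 0.001, -1.0]]
contact_force: [-3.9, 1.1, 0.5]
finger_gap: 49.9
grasp_force: 50.0
```

Emit:
servo_tool([
  [1,0,0,0.4,0,0,0],
  [1,0,0,0.8,0,0,0],
  [1,0,0,1.2,0,0,0],
  [1,0,0,1.4,0,0,0],
  [1,0,0,1.4,0,0,0],
])

```text
time: 11.35
tcp_pos: [552.3, 6.5, 67.1]
tool_rot: [[-0.06, -0.998, -0.003], [-0.998, 0.06, -0.001], [0.001, 0.003, -1.0]]
contact_force: [-4.7, 1.1, -3.1]
finger_gap: 49.8
grasp_force: 50.0
```

Emit:
servo_tool([
  [1,0,0,0.3,0,0,0],
  [1,0,0,0.6,0,0,0],
  [1,0,0,0.9,0,0,0],
  [1,0,0,0.9,0,0,0],
  [1,0,0,0.9,0,0,0],
])

```text
time: 11.85
tcp_pos: [554.7, 6.9, 60.3]
tool_rot: [[-0.059, -0.998, 0.002], [-0.998, 0.059, 0.0], [-0.0, -0.002, -1.0]]
contact_force: [-3.3, -0.1, 4.7]
finger_gap: 49.7
grasp_force: 50.0
```

Emit:
servo_tool([
  [1,0,0,0.2,0,0,0],
  [1,0,0,0.4,0,0,0],
  [1,0,0,0.6,0,0,0],
  [1,0,0,0.6,0,0,0],
  [1,0,0,0.6,0,0,0],
])

```text
time: 12.35
tcp_pos: [555.2, 6.8, 59.3]
tool_rot: [[-0.057, -0.998, 0.004], [-0.998, 0.057, -0.001], [0.0, -0.004, -1.0]]
contact_force: [-21.3, 1.6, 54.0]
finger_gap: 49.9
grasp_force: 50.1
```

Emit:
servo_tool([
  [1,0,0,-0.2,0,0,0],
  [1,0,0,-0.5,0,0,0],
  [1,0,0,-0.7,0,0,0],
  [1,0,0,-0.7,0,0,0],
  [1,0,0,-0.7,0,0,0],
])

```text
time: 12.85
tcp_pos: [554.6, 7.0, 60.3]
tool_rot: [[-0.06, -0.998, 0.001], [-0.998, 0.06, 0.0], [-0.0, -0.001, -1.0]]
contact_force: [-0.4, 0.8, 0.5]
finger_gap: 50.2
grasp_force: 50.0
```

Emit:
servo_tool([
  [1,0,0,-0.1,0,0,0],
  [1,0,0,-0.2,0,0,0],
  [1,0,0,-0.3,0,0,0],
  [1,0,0,-0.3,0,0,0],
  [1,0,0,-0.3,0,0,0],
])

```text
time: 13.35
tcp_pos: [553.5, 6.8, 63.0]
tool_rot: [[-0.06, -0.998, -0.0], [-0.998, 0.06, -0.0], [0.0, 0.0, -1.0]]
contact_force: [1.9, -0.2, -7.3]
finger_gap: 50.0
grasp_force: 50.0
```

Emit:
servo_tool([
  [1,0,0,-0.1,0,0,0],
  [1,0,0,-0.2,0,0,0],
  [1,0,0,-0.3,0,0,0],
  [1,0,0,-0.3,0,0,0],
  [1,0,0,-0.3,0,0,0],
])

```text
time: 13.85
tcp_pos: [553.5, 6.8, 66.5]
tool_rot: [[-0.06, -0.998, -0.0], [-0.998, 0.06, 0.0], [0.0, 0.0, -1.0]]
contact_force: [0.5, 2.0, -3.6]
finger_gap: 49.5
grasp_force: 50.0
```

Emit:
servo_tool([
  [1,0,0,-0.1,0,0,0],
  [1,0,0,-0.2,0,0,0],
  [1,0,0,-0.25,0,0,0],
  [1,0,0,-0.25,0,0,0],
  [1,0,0,-0.25,0,0,0],
])

```text
time: 14.35
tcp_pos: [553.5, 6.8, 68.9]
tool_rot: [[-0.06, -0.998, -0.0], [-0.998, 0.06, -0.0], [0.0, 0.0, -1.0]]
contact_force: [-1.0, -0.3, -5.3]
finger_gap: 49.6
grasp_force: 50.0
```

```bash
python3 - <<'E'
from h import *
plan([])
c,im,d=snap("side"); cv2.imwrite("pics/c1.png",cv2.resize(im[150:290,170:370,::-1],None,fx=4,fy=4))
E
```

```text
now [553.5   6.8  68.9] 176.56 tilt [-0.0003 -0.0001] q [ 21.  18. -26.  -0. -46. -24.] t 14.35 F [-1.  -0.3 -5.3] gap 49.6
```

View pics/c1.png

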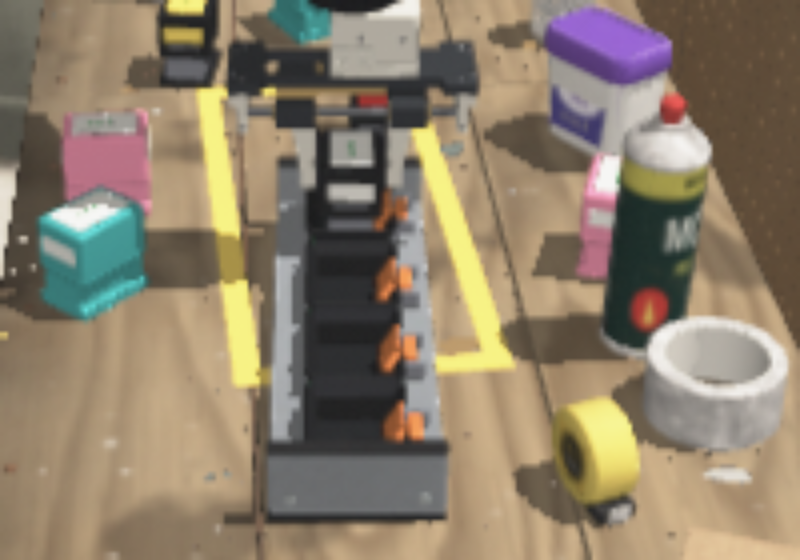

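The side crop shows white gripped in bay 3 at about (352,175). I can't tell whether the green band shows yet, so I'll raise it a little more and watch the force.

Emit:
servo_tool([
  [1,0,0,-0.05,0,0,0],
  [1,0,0,-0.1,0,0,0],
  [1,0,0,-0.1,0,0,0],
  [1,0,0,-0.1,0,0,0],
  [1,0,0,-0.1,0,0,0],
])

```text
time: 14.9
tcp_pos: [553.5, 6.7, 69.8]
tool_rot: [[-0.06, -0.998, -0.0], [-0.998, 0.06, -0.0], [0.0, 0.0, -1.0]]
contact_force: [-0.9, 1.3, -5.3]
finger_gap: 50.0
grasp_force: 50.0
```

Emit:
servo_tool([
  [1,0,0,-0.05,0,0,0],
  [1,0,0,-0.1,0,0,0],
  [1,0,0,-0.1,0,0,0],
  [1,0,0,-0.1,0,0,0],
  [1,0,0,-0.1,0,0,0],
])

```text
time: 15.4
tcp_pos: [553.2, 6.8, 70.4]
tool_rot: [[-0.06, -0.998, -0.001], [-0.998, 0.06, -0.0], [0.0, 0.001, -1.0]]
contact_force: [0.4, 0.1, -14.3]
finger_gap: 49.6
grasp_force: 49.9
```

```bash
python3 - <<'E'
from h import *
c,im,d=snap("side"); hsv=cv2.cvtColor(im,cv2.COLOR_RGB2HSV); s=slice(160,270),slice(200,330)
m=cv2.inRange(hsv[s],(45,110,60),(80,255,255)); print("green side",m.sum()/255, np.argwhere(m).mean(0)+[160,200])
plan([])
c,im,d=snap("wrist"); cv2.imwrite("pics/c2.png",cv2.resize(im[100:384,100:400,::-1],None,fx=2,fy=2))
E
```

```text
green side 0.0 [nan nan]
now [553.2   6.7  70.4] 176.55 tilt [-0.001  -0.0001] q [ 21.  18. -26.  -0. -46. -24.] t 15.45 F [ -0.3   0.6 -14.9] gap 49.8<stdin>:3: RuntimeWarning: Mean of empty slice.
  ret = um.true_divide(
```

View pics/c2.png

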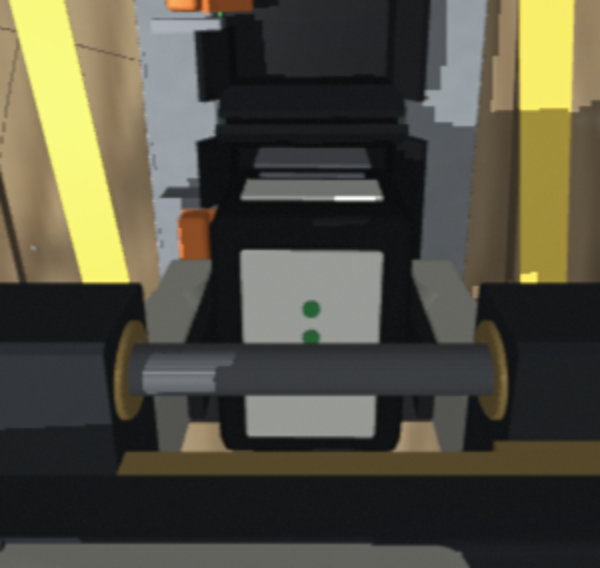

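The wrist crop shows white sitting square in bay 3 at about (310,340). The force jumped to 15 N at the stop, so it is latched. I'll relax, release, rise and recheck the packs.

Emit:
servo_tool([
  [1,0,0,0.1,0,0,0],
  [1,0,0,0.1,0,0,0],
  [0,0,0,0.1,0,0,0],
  [0,0,0,0.1,0,0,0],
  [0,0,0,0.1,0,0,0],
])

```text
time: 16.0
tcp_pos: [555.0, 7.0, 71.1]
tool_rot: [[-0.06, -0.998, 0.003], [-0.998, 0.06, 0.001], [-0.001, -0.003, -1.0]]
contact_force: [-0.3, -0.5, -0.3]
finger_gap: 68.4
grasp_force: 0.0
```

Emit:
servo_tool([
  [0,0,0,0,0,0,0],
  [0,0,0,-2,0,0,0],
  [0,0,0,-5,0,0,0],
  [0,0,0,-9,0,0,0],
  [0,0,0,-13,0,0,0],
])

```text
time: 16.5
tcp_pos: [553.5, 6.6, 201.4]
tool_rot: [[-0.06, -0.998, -0.0], [-0.998, 0.06, -0.0], [0.0, 0.0, -1.0]]
contact_force: [0.7, 1.1, -1.6]
finger_gap: 87.8
grasp_force: 0.0
```

```bash
python3 - <<'E'
from h import *
snap("scene"); c,im,d=snap("scene"); tops(c,im,d,(330,700,-30,420))
plan([(591,205.8,200,176.6),(591,205.8,42,176.6),(591,205.8,200,176.6),(547.3,-86.5,200,176.6)])
E
```

```text
top px [207. 211.] xy 589.6 206.1 z 75.5 size 53.1 69.8 xdir -3.2 rgb [254. 110.  79.] med [234. 106.  83.]
top px [159. 227.] xy 602.1 338.7 z 75.6 size 50.8 69.9 xdir 24.0 rgb [123. 202. 254.] med [120.  147.  215.5]
top px [281. 259.] xy 358.3 107.1 z 76.2 size 50.7 55.8 xdir -89.1 rgb [251. 211. 223.] med [255. 255. 255.]
top px [180. 282.] xy 420.7 351.6 z 76.1 size 51.6 69.8 xdir -8.7 rgb [252. 252.  93.] med [246. 245. 101.]
now [557.1   7.3 206.3] 176.62 tilt [0.0105 0.0018] q [ 21.  10. -17.   0. -63. -24.] t 16.6 F [ 0.9  0.4 -1.3] gap 87.5
(591, 205.8, 200, 176.6) -> [-20.02  -2.21   0.63] rz 0.0004 
(591, 205.8, 42, 176.6) -> [ 0.   0.  15.8] rz -0.0 
(591, 205.8, 200, 176.6) -> [  0.    0.  -15.8] rz -0.0 
(547.3, -86.5, 200, 176.6) -> [29.44  2.63  0.  ] rz -0.0 !
```

Emit:
servo_tool([
  [0,-4.5,-0.6,0,0,0,0],
  [0,-9,-1.2,0,0,0,0],
  [0,-13.5,-1.8,0,0,0,0],
  [0,-17.5,-2.3,0,0,0,0],
  [0,-20.1,-2.56,0,0,0,0],
])

```text
time: 17.1
tcp_pos: [591.7, 208.6, 199.8]
tool_rot: [[-0.059, -0.998, 0.001], [-0.998, 0.059, 0.0], [-0.0, -0.001, -1.0]]
contact_force: [-0.1, -0.6, -0.2]
finger_gap: 87.9
grasp_force: 0.0
```

Emit:
servo_tool([
  [0,0,0,4,0,0,0],
  [0,0,0,8.5,0,0,0],
  [0,0,0,13,0,0,0],
  [0,0,0,15.8,0,0,0],
  [0,0,0,15.8,0,0,0],
])

```text
time: 17.6
tcp_pos: [588.7, 204.3, 37.5]
tool_rot: [[-0.061, -0.998, -0.006], [-0.998, 0.061, -0.004], [0.004, 0.006, -1.0]]
contact_force: [-0.3, -0.0, 0.3]
finger_gap: 87.5
grasp_force: 0.0
```

Emit:
servo_tool([
  [1,0,0,0,0,0,0],
  [1,0,0,0,0,0,0],
  [1,0,0,0,0,0,0],
  [1,0,0,0,0,0,0],
  [1,0,0,0,0,0,0],
], grip_force=60)

```text
time: 18.1
tcp_pos: [591.7, 206.1, 42.9]
tool_rot: [[-0.06, -0.998, 0.001], [-0.998, 0.06, 0.001], [-0.001, -0.001, -1.0]]
contact_force: [0.1, -0.4, 0.5]
finger_gap: 53.2
grasp_force: 0.0
```

Emit:
servo_tool([
  [1,0,0,-2,0,0,0],
  [1,0,0,-6,0,0,0],
  [1,0,0,-10,0,0,0],
  [1,0,0,-14,0,0,0],
  [1,0,0,-15.8,0,0,0],
])

```text
time: 18.6
tcp_pos: [592.4, 206.4, 204.3]
tool_rot: [[-0.06, -0.998, 0.005], [-0.998, 0.06, 0.003], [-0.003, -0.004, -1.0]]
contact_force: [0.4, 0.9, -2.5]
finger_gap: 49.5
grasp_force: 59.7
```

Emit:
servo_tool([
  [1,2,0.2,0,0,0,0],
  [1,5,0.4,0,0,0,0],
  [1,8,0.7,0,0,0,0],
  [1,12,1,0,0,0,0],
  [1,15,1.3,0,0,0,0],
])

```text
time: 19.1
tcp_pos: [567.6, 54.5, 198.8]
tool_rot: [[-0.061, -0.998, -0.002], [-0.998, 0.061, -0.0], [0.001, 0.002, -1.0]]
contact_force: [1.1, -0.1, -3.8]
finger_gap: 50.0
grasp_force: 59.7
```

Emit:
servo_tool([
  [1,4,0.4,0,0,0,0],
  [1,8,0.7,0,0,0,0],
  [1,11,1,0,0,0,0],
  [1,13.5,1.2,0,0,0,0],
  [1,14.45,1.33,0,0,0,0],
])

```text
time: 19.6
tcp_pos: [545.6, -88.8, 198.9]
tool_rot: [[-0.062, -0.998, -0.002], [-0.998, 0.062, 0.0], [0.0, 0.002, -1.0]]
contact_force: [-0.1, -0.4, -2.5]
finger_gap: 50.2
grasp_force: 59.7
```

Emit:
servo_tool([
  [1,0,0,0,0,0,0],
  [1,0,0,3,0,0,0],
  [1,0,0,7,0,0,0],
  [1,0,0,10,0,0,0],
  [1,0,0,11,0,0,0],
])

```text
time: 20.1
tcp_pos: [544.9, -86.0, 86.4]
tool_rot: [[-0.06, -0.998, -0.006], [-0.998, 0.06, -0.0], [0.001, 0.006, -1.0]]
contact_force: [-0.7, 0.1, -3.0]
finger_gap: 49.7
grasp_force: 59.7
```

```bash
python3 - <<'E'
from h import *
snap("wrist"); c,im,d=snap("wrist"); plates(c,d); tops(c,im,d,(400,700,-400,100)); plan([(546.9,-86.5,90,176.6)])
E
```

```text
plate [253. 176.] 322 xy 544.7 -120.9 size 0.9 35.9 yaw -3.2 z 61.8
top px [254. 184.] xy 544.3 -120.5 z 78.5 size 2.3 47.7 xdir 86.9 rgb [ 92.  94. 100.] med [68. 71. 76.]
now [546.5 -86.1  88.5] 176.6 tilt [-0.0032 -0.0006] q [ 11.  17. -25.  -0. -49. -15.] t 20.2 F [-0.3  0.2 -1.4] gap 49.8
(546.9, -86.5, 90, 176.6) -> [ 0.04 -0.04 -0.15] rz 0.0
```

Emit:
servo_tool([
  [1,0,0,0.4,0,0,0],
  [1,0,0,0.8,0,0,0],
  [1,0,0,1.2,0,0,0],
  [1,0,0,1.6,0,0,0],
  [1,0,0,1.8,0,0,0],
])

```text
time: 20.7
tcp_pos: [546.5, -86.6, 71.5]
tool_rot: [[-0.06, -0.998, -0.001], [-0.998, 0.06, 0.0], [-0.0, 0.001, -1.0]]
contact_force: [-3.8, -0.7, -1.2]
finger_gap: 49.8
grasp_force: 59.7
```

Emit:
servo_tool([
  [1,0,0,0.4,0,0,0],
  [1,0,0,0.8,0,0,0],
  [1,0,0,1.2,0,0,0],
  [1,0,0,1.3,0,0,0],
  [1,0,0,1.3,0,0,0],
])

```text
time: 21.2
tcp_pos: [548.4, -86.7, 60.3]
tool_rot: [[-0.059, -0.998, 0.002], [-0.998, 0.059, -0.001], [0.001, -0.002, -1.0]]
contact_force: [-6.1, -0.0, 12.3]
finger_gap: 49.5
grasp_force: 59.9
```

Emit:
servo_tool([
  [1,0,0,0.1,0,0,0],
  [1,0,0,0.2,0,0,0],
  [1,0,0,0.3,0,0,0],
  [1,0,0,0.3,0,0,0],
  [1,0,0,0.3,0,0,0],
])

```text
time: 21.7
tcp_pos: [548.8, -86.8, 59.6]
tool_rot: [[-0.058, -0.998, 0.003], [-0.998, 0.058, -0.001], [0.001, -0.003, -1.0]]
contact_force: [-12.5, 3.4, 34.8]
finger_gap: 49.7
grasp_force: 60.0
```

Emit:
servo_tool([
  [1,0,0,-0.2,0,0,0],
  [1,0,0,-0.4,0,0,0],
  [1,0,0,-0.6,0,0,0],
  [1,0,0,-0.8,0,0,0],
  [1,0,0,-0.9,0,0,0],
])

```text
time: 22.2
tcp_pos: [547.7, -86.4, 64.5]
tool_rot: [[-0.06, -0.998, 0.0], [-0.998, 0.06, 0.0], [-0.0, -0.0, -1.0]]
contact_force: [0.4, -0.0, -5.9]
finger_gap: 49.6
grasp_force: 60.0
```

Emit:
servo_tool([
  [1,0,0,-0.1,0,0,0],
  [1,0,0,-0.15,0,0,0],
  [1,0,0,-0.2,0,0,0],
  [1,0,0,-0.25,0,0,0],
  [1,0,0,-0.25,0,0,0],
])

```text
time: 22.7
tcp_pos: [547.4, -86.5, 67.4]
tool_rot: [[-0.06, -0.998, 0.0], [-0.998, 0.06, 0.0], [-0.0, -0.0, -1.0]]
contact_force: [1.3, 0.1, -6.1]
finger_gap: 49.8
grasp_force: 60.0
```

Emit:
servo_tool([
  [1,0,0,-0.05,0,0,0],
  [1,0,0,-0.1,0,0,0],
  [1,0,0,-0.1,0,0,0],
  [1,0,0,-0.1,0,0,0],
  [1,0,0,-0.1,0,0,0],
])

```text
time: 23.2
tcp_pos: [547.2, -86.5, 68.4]
tool_rot: [[-0.06, -0.998, -0.0], [-0.998, 0.06, 0.0], [-0.0, 0.0, -1.0]]
contact_force: [-0.5, 0.5, -4.5]
finger_gap: 49.7
grasp_force: 60.0
```

Emit:
servo_tool([
  [1,0,0,-0.05,0,0,0],
  [1,0,0,-0.1,0,0,0],
  [1,0,0,-0.1,0,0,0],
  [1,0,0,-0.1,0,0,0],
  [1,0,0,-0.1,0,0,0],
])

```text
time: 23.7
tcp_pos: [547.3, -86.5, 69.4]
tool_rot: [[-0.06, -0.998, -0.0], [-0.998, 0.06, -0.0], [0.0, 0.0, -1.0]]
contact_force: [0.1, 0.2, -6.0]
finger_gap: 49.6
grasp_force: 60.0
```

Emit:
servo_tool([
  [1,0,0,-0.05,0,0,0],
  [1,0,0,-0.08,0,0,0],
  [1,0,0,-0.08,0,0,0],
  [1,0,0,-0.08,0,0,0],
  [1,0,0,-0.08,0,0,0],
])

```text
time: 24.2
tcp_pos: [547.2, -86.5, 69.9]
tool_rot: [[-0.06, -0.998, -0.0], [-0.998, 0.06, 0.0], [0.0, 0.0, -1.0]]
contact_force: [2.2, 0.4, -10.0]
finger_gap: 49.8
grasp_force: 59.9
```

The force jumped at the stop, so red is latched in bay 2. I'll release it and check the remaining packs.

Emit:
servo_tool([
  [1,0,0,0.06,0,0,0],
  [0,0,0,0.06,0,0,0],
  [0,0,0,0.06,0,0,0],
  [0,0,0,0.06,0,0,0],
  [0,0,0,0.06,0,0,0],
])

```text
time: 24.7
tcp_pos: [547.8, -86.5, 70.1]
tool_rot: [[-0.06, -0.998, 0.001], [-0.998, 0.06, 0.0], [-0.0, -0.001, -1.0]]
contact_force: [-1.4, -1.1, -0.2]
finger_gap: 75.8
grasp_force: 0.0
```

Emit:
servo_tool([
  [0,0,0,-2,0,0,0],
  [0,0,0,-6,0,0,0],
  [0,0,0,-10,0,0,0],
  [0,0,0,-13,0,0,0],
  [0,0,0,-13,0,0,0],
])

```text
time: 25.2
tcp_pos: [550.1, -86.5, 204.8]
tool_rot: [[-0.059, -0.998, 0.009], [-0.998, 0.059, 0.0], [-0.001, -0.009, -1.0]]
contact_force: [0.2, -0.5, -0.2]
finger_gap: 87.8
grasp_force: 0.0
```

```bash
python3 - <<'E'
from h import *
snap("scene"); c,im,d=snap("scene"); tops(c,im,d,(330,700,-30,420))
plan([(576,120,200,190.5),(604.7,338.3,200,204.2),(604.7,338.3,42,204.2)])
plan([(592,200,200,192),(542,-10,200,180),(541.9,-180.3,200,176.6),(541.9,-180.3,90,176.6)],(604.7,338.3,200,204.2))
E
```

```text
top px [159. 226.] xy 602.4 338.3 z 75.6 size 51.4 69.8 xdir 25.2 rgb [117. 195. 254.] med [114. 143. 215.]
top px [281. 259.] xy 358.6 107.1 z 76.4 size 49.3 57.1 xdir -89.7 rgb [250. 206. 219.] med [255. 255. 255.]
top px [179. 282.] xy 421.7 351.8 z 76.0 size 52.2 69.2 xdir -7.7 rgb [252. 251.  89.] med [242. 241.  95.]
now [547.6 -86.4 200.4] 176.56 tilt [0.0021 0.0006] q [ 11.  10. -17.  -0. -63. -15.] t 25.3 F [-0.7 -0.1 -0.4] gap 87.4
(576, 120, 200, 190.5) -> [-20.77  -1.59   0.04] rz -0.2434 
(604.7, 338.3, 200, 204.2) -> [-20.94  -6.8    0.  ] rz -0.2391 
(604.7, 338.3, 42, 204.2) -> [ 0.   0.  15.8] rz -0.0 
now [604.7 338.3 200. ] 204.2 tilt [0.0021 0.0006] q [ 11.  10. -17.  -0. -63. -15.] t 25.3 F [-0.7 -0.1 -0.4] gap 87.4
(592, 200, 200, 192) -> [12.09  6.83  0.  ] rz 0.2129 
(542, -10, 200, 180) -> [19.5   9.26  0.  ] rz 0.2094 
(541.9, -180.3, 200, 176.6) -> [1.703e+01 1.000e-02 0.000e+00] rz 0.0593 
(541.9, -180.3, 90, 176.6) -> [ 0.  0. 11.] rz -0.0
```

Emit:
servo_tool([
  [0,-4,-0.3,0,0,0,-0.05],
  [0,-8.5,-0.6,0,0,0,-0.1],
  [0,-13,-1,0,0,0,-0.15],
  [0,-17,-1.3,0,0,0,-0.2],
  [0,-20.8,-1.6,0,0,0,-0.243],
])

```text
time: 25.8
tcp_pos: [575.1, 121.7, 198.0]
tool_rot: [[0.184, -0.983, -0.002], [-0.983, -0.184, -0.001], [0.001, 0.002, -1.0]]
contact_force: [0.9, -0.9, 0.2]
finger_gap: 87.3
grasp_force: 0.0
```

Emit:
servo_tool([
  [0,-4.5,-1.4,0,0,0,-0.05],
  [0,-9,-2.9,0,0,0,-0.1],
  [0,-13.5,-4.4,0,0,0,-0.15],
  [0,-18,-5.8,0,0,0,-0.2],
  [0,-20.95,-6.8,0,0,0,-0.239],
])

```text
time: 26.3
tcp_pos: [603.9, 341.1, 197.3]
tool_rot: [[0.413, -0.911, -0.002], [-0.911, -0.413, -0.002], [0.001, 0.003, -1.0]]
contact_force: [0.5, -1.3, 0.5]
finger_gap: 88.2
grasp_force: 0.0
```

Emit:
servo_tool([
  [0,0,0,3,0,0,0],
  [0,0,0,8,0,0,0],
  [0,0,0,12.5,0,0,0],
  [0.3,0,0,15.4,0,0,0],
  [0.4,0,0,15.8,0,0,0],
])

```text
time: 26.8
tcp_pos: [601.3, 335.9, 35.2]
tool_rot: [[0.409, -0.913, -0.008], [-0.913, -0.409, -0.007], [0.003, 0.01, -1.0]]
contact_force: [-0.1, -1.2, 0.3]
finger_gap: 76.6
grasp_force: 0.0
```

Emit:
servo_tool([
  [1,0,0,0,0,0,0],
  [1,0,0,0,0,0,0],
  [1,0,0,0,0,0,0],
  [1,0,0,0,0,0,0],
  [1,0,0,0,0,0,0],
])

```text
time: 27.3
tcp_pos: [605.3, 339.3, 43.7]
tool_rot: [[0.41, -0.912, 0.002], [-0.912, -0.41, 0.002], [-0.001, -0.003, -1.0]]
contact_force: [-0.9, -1.0, 6.6]
finger_gap: 49.6
grasp_force: 60.0
```

Emit:
servo_tool([
  [1,0,0,0,0,0,0],
  [1,0,0,-3,0,0,0],
  [1,0,0,-8,0,0,0],
  [1,0,0,-13,0,0,0],
  [1,0,0,-15.8,0,0,0],
])

```text
time: 27.8
tcp_pos: [605.7, 339.2, 205.0]
tool_rot: [[0.41, -0.912, 0.005], [-0.912, -0.41, 0.004], [-0.001, -0.006, -1.0]]
contact_force: [0.9, -0.0, -2.0]
finger_gap: 49.4
grasp_force: 60.0
```

Emit:
servo_tool([
  [1,2,1,0,0,0,0.04],
  [1,5,2.5,0,0,0,0.09],
  [1,8,4,0,0,0,0.14],
  [1,10,5.5,0,0,0,0.18],
  [1,12.1,6.83,0,0,0,0.213],
])

```text
time: 28.3
tcp_pos: [590.7, 198.2, 198.9]
tool_rot: [[0.205, -0.979, -0.001], [-0.979, -0.205, -0.0], [-0.0, 0.001, -1.0]]
contact_force: [0.9, -0.7, -2.0]
finger_gap: 49.9
grasp_force: 60.0
```

Emit:
servo_tool([
  [1,4,1.9,0,0,0,0.04],
  [1,8,3.8,0,0,0,0.08],
  [1,12,5.7,0,0,0,0.13],
  [1,16,7.6,0,0,0,0.17],
  [1,19.5,9.25,0,0,0,0.209],
])

```text
time: 28.8
tcp_pos: [540.2, -12.1, 199.3]
tool_rot: [[-0.003, -1.0, -0.0], [-1.0, 0.003, 0.0], [-0.0, 0.0, -1.0]]
contact_force: [0.4, -0.5, -1.7]
finger_gap: 49.7
grasp_force: 60.0
```

Emit:
servo_tool([
  [1,4,0,0,0,0,0.02],
  [1,8,0,0,0,0,0.04],
  [1,12,0,0,0,0,0.06],
  [1,15.5,0,0,0,0,0.06],
  [1,17.05,0,0,0,0,0.06],
])

```text
time: 29.3
tcp_pos: [540.6, -183.1, 199.1]
tool_rot: [[-0.063, -0.998, -0.001], [-0.998, 0.063, -0.0], [0.0, 0.001, -1.0]]
contact_force: [-0.2, 0.1, -1.5]
finger_gap: 49.7
grasp_force: 60.0
```

```bash
python3 - <<'E'
from h import *
snap("scene"); snap("scene");plan([(541.9,-180.3,90,176.6)])
E
```

```text
now [ 540.8 -182.3  199. ] 176.37 tilt [-0.0009  0.0001] q [  1.  12. -15.  -0. -63.  -5.] t 29.4 F [-0.5  0.6 -3.1] gap 49.9
(541.9, -180.3, 90, 176.6) -> [-0.21 -0.09 10.9 ] rz -0.004
```

Emit:
servo_tool([
  [1,-0.17,-0.1,3,0,0,-0.004],
  [1,-0.17,-0.1,6,0,0,-0.004],
  [1,-0.17,-0.1,9,0,0,-0.004],
  [1,-0.17,-0.1,10.5,0,0,-0.004],
  [1,-0.17,-0.1,10.9,0,0,-0.004],
])

```text
time: 29.9
tcp_pos: [541.3, -177.6, 88.4]
tool_rot: [[-0.056, -0.998, -0.004], [-0.998, 0.056, 0.0], [-0.0, 0.004, -1.0]]
contact_force: [0.8, 0.1, -2.8]
finger_gap: 49.9
grasp_force: 60.0
```

Emit:
servo_tool([
  [1,0,0,0.2,0,0,0],
  [1,0,0,0.6,0,0,0],
  [1,0,0,1.0,0,0,0],
  [1,0,0,1.4,0,0,0],
  [1,0,0,1.8,0,0,0],
])

```text
time: 30.4
tcp_pos: [542.1, -178.8, 72.8]
tool_rot: [[-0.056, -0.998, -0.001], [-0.998, 0.056, -0.0], [0.0, 0.001, -1.0]]
contact_force: [-4.0, -0.1, -0.6]
finger_gap: 49.6
grasp_force: 60.0
```

Emit:
servo_tool([
  [1,0,0,0.4,0,0,0],
  [1,0,0,0.8,0,0,0],
  [1,0,0,1.2,0,0,0],
  [1,0,0,1.3,0,0,0],
  [1,0,0,1.3,0,0,0],
])

```text
time: 30.9
tcp_pos: [543.7, -178.7, 59.8]
tool_rot: [[-0.056, -0.998, 0.002], [-0.998, 0.056, -0.0], [-0.0, -0.002, -1.0]]
contact_force: [-0.7, 0.0, -1.5]
finger_gap: 49.6
grasp_force: 60.0
```

Emit:
servo_tool([
  [1,0,0,0.1,0,0,0],
  [1,0,0,0.2,0,0,0],
  [1,0,0,0.3,0,0,0],
  [1,0,0,0.3,0,0,0],
  [1,0,0,0.3,0,0,0],
])

```text
time: 31.4
tcp_pos: [543.8, -178.7, 59.2]
tool_rot: [[-0.055, -0.998, 0.002], [-0.998, 0.055, -0.001], [0.001, -0.002, -1.0]]
contact_force: [-6.3, 3.5, 19.8]
finger_gap: 49.8
grasp_force: 60.0
```

Emit:
servo_tool([
  [1,0,0,0.1,0,0,0],
  [1,0,0,0.2,0,0,0],
  [1,0,0,0.2,0,0,0],
  [1,0,0,0.2,0,0,0],
  [1,0,0,0.2,0,0,0],
])

```text
time: 31.9
tcp_pos: [543.8, -178.8, 58.9]
tool_rot: [[-0.055, -0.999, 0.003], [-0.999, 0.055, -0.001], [0.001, -0.003, -1.0]]
contact_force: [-12.3, 5.7, 35.4]
finger_gap: 49.7
grasp_force: 60.0
```

Emit:
servo_tool([
  [1,0,0,-0.2,0,0,0],
  [1,0,0,-0.4,0,0,0],
  [1,0,0,-0.6,0,0,0],
  [1,0,0,-0.8,0,0,0],
  [1,0,0,-0.9,0,0,0],
])

```text
time: 32.4
tcp_pos: [542.8, -178.5, 63.0]
tool_rot: [[-0.056, -0.998, -0.0], [-0.998, 0.056, 0.0], [-0.0, 0.0, -1.0]]
contact_force: [0.5, 0.1, -6.5]
finger_gap: 49.7
grasp_force: 60.0
```

Emit:
servo_tool([
  [1,0,0,-0.1,0,0,0],
  [1,0,0,-0.2,0,0,0],
  [1,0,0,-0.3,0,0,0],
  [1,0,0,-0.3,0,0,0],
  [1,0,0,-0.3,0,0,0],
])

```text
time: 32.9
tcp_pos: [542.7, -178.6, 66.5]
tool_rot: [[-0.056, -0.998, -0.0], [-0.998, 0.056, 0.0], [-0.0, 0.0, -1.0]]
contact_force: [0.9, 1.6, -6.3]
finger_gap: 49.3
grasp_force: 60.0
```

Emit:
servo_tool([
  [1,0,0,-0.05,0,0,0],
  [1,0,0,-0.1,0,0,0],
  [1,0,0,-0.1,0,0,0],
  [1,0,0,-0.1,0,0,0],
  [1,0,0,-0.1,0,0,0],
])

```text
time: 33.4
tcp_pos: [542.7, -178.6, 67.5]
tool_rot: [[-0.056, -0.998, -0.0], [-0.998, 0.056, 0.0], [0.0, 0.0, -1.0]]
contact_force: [0.2, 0.5, -5.7]
finger_gap: 49.6
grasp_force: 60.0
```

Emit:
servo_tool([
  [1,0,0,-0.05,0,0,0],
  [1,0,0,-0.1,0,0,0],
  [1,0,0,-0.1,0,0,0],
  [1,0,0,-0.1,0,0,0],
  [1,0,0,-0.1,0,0,0],
])

```text
time: 33.9
tcp_pos: [542.7, -178.7, 68.6]
tool_rot: [[-0.056, -0.998, -0.0], [-0.998, 0.056, -0.0], [0.0, 0.0, -1.0]]
contact_force: [-0.9, 1.3, -6.4]
finger_gap: 49.6
grasp_force: 60.0
```

Emit:
servo_tool([
  [1,0,0,-0.04,0,0,0],
  [1,0,0,-0.08,0,0,0],
  [1,0,0,-0.08,0,0,0],
  [1,0,0,-0.08,0,0,0],
  [1,0,0,-0.08,0,0,0],
])

```text
time: 34.4
tcp_pos: [542.7, -178.6, 69.3]
tool_rot: [[-0.056, -0.998, -0.0], [-0.998, 0.056, 0.0], [0.0, 0.0, -1.0]]
contact_force: [-0.9, 0.6, -5.8]
finger_gap: 50.0
grasp_force: 60.0
```

Emit:
servo_tool([
  [1,0,0,-0.04,0,0,0],
  [1,0,0,-0.08,0,0,0],
  [1,0,0,-0.08,0,0,0],
  [1,0,0,-0.08,0,0,0],
  [1,0,0,-0.08,0,0,0],
])

```text
time: 34.9
tcp_pos: [542.6, -178.6, 69.7]
tool_rot: [[-0.056, -0.998, -0.001], [-0.998, 0.056, 0.0], [-0.0, 0.001, -1.0]]
contact_force: [2.7, -0.0, -16.1]
finger_gap: 49.3
grasp_force: 60.0
```

At the stop the force is 16 N, so blue is latched in bay 1. I'll release it; yellow is next.

Emit:
servo_tool([
  [1,0,0,0.1,0,0,0],
  [1,0,0,0.1,0,0,0],
  [0,0,0,0.1,0,0,0],
  [0,0,0,0.1,0,0,0],
  [0,0,0,0.1,0,0,0],
])

```text
time: 35.4
tcp_pos: [544.0, -178.8, 70.4]
tool_rot: [[-0.056, -0.998, 0.003], [-0.998, 0.056, -0.0], [0.0, -0.003, -1.0]]
contact_force: [-0.2, 0.1, 0.2]
finger_gap: 68.7
grasp_force: 0.0
```

Emit:
servo_tool([
  [0,0,0,-2,0,0,0],
  [0,0,0,-6,0,0,0],
  [0,0,0,-10,0,0,0],
  [0,0,0,-13,0,0,0],
  [0,0,0,-13,0,0,0],
])

```text
time: 35.9
tcp_pos: [545.8, -179.2, 205.0]
tool_rot: [[-0.055, -0.998, 0.01], [-0.998, 0.055, -0.001], [0.001, -0.01, -1.0]]
contact_force: [-0.2, 1.1, 0.2]
finger_gap: 87.5
grasp_force: 0.0
```

Emit:
servo_tool([
  [0,-4,0,0,0,0,0],
  [0,-8,0,0,0,0,0],
  [0,-12,0,0,0,0,0],
  [0,-16,0,0,0,0,0],
  [0,-20,0,0,0,0,0],
])

```text
time: 36.4
tcp_pos: [554.0, 22.6, 199.4]
tool_rot: [[-0.056, -0.998, 0.001], [-0.998, 0.056, 0.0], [-0.0, -0.001, -1.0]]
contact_force: [0.3, 0.9, -0.2]
finger_gap: 87.6
grasp_force: 0.0
```

```bash
python3 - <<'E'
from h import *
snap("scene"); c,im,d=snap("scene"); tops(c,im,d,(330,700,130,420))
plan([(475,225,200,174),(423.6,351.2,200,171.3),(423.6,351.2,42,171.3)])
plan([(470,175,200,174),(540,-60,200,176.6),(536.4,-274.3,200,176.6),(536.4,-274.3,90,176.6)],(423.6,351.2,200,171.3))
E
```

```text
top px [180. 282.] xy 421.2 351.9 z 76.2 size 51.4 69.2 xdir -8.9 rgb [253. 252.  88.] med [241. 239.  94.]
now [554.6  24.8 199.3] 177.01 tilt [0.0012 0.0006] q [ 23.  10. -17.  -0. -63. -26.] t 36.5 F [-0.7 -0.5  0. ] gap 87.6
(475, 225, 200, 174) -> [-19.58   8.99  -0.07] rz 0.0525 
(423.6, 351.2, 200, 171.3) -> [-12.01   6.43   0.  ] rz 0.0471 
(423.6, 351.2, 42, 171.3) -> [ 0.   0.  15.8] rz -0.0 
now [423.6 351.2 200. ] 171.3 tilt [0.0012 0.0006] q [ 23.  10. -17.  -0. -63. -26.] t 36.5 F [-0.7 -0.5  0. ] gap 87.6
(470, 175, 200, 174) -> [16.72 -7.25  0.  ] rz -0.0471 
(540, -60, 200, 176.6) -> [22.64 -9.42  0.  ] rz -0.0454 
(536.4, -274.3, 200, 176.6) -> [21.41 -0.91  0.  ] rz -0.0 
(536.4, -274.3, 90, 176.6) -> [ 0.  0. 11.] rz -0.0
```

Emit:
servo_tool([
  [0,-4,1.8,0,0,0,0.01],
  [0,-8,3.6,0,0,0,0.02],
  [0,-12,5.4,0,0,0,0.03],
  [0,-16,7.2,0,0,0,0.04],
  [0,-19.9,9,0,0,0,0.052],
])

```text
time: 37.0
tcp_pos: [474.7, 225.9, 199.4]
tool_rot: [[-0.108, -0.994, 0.001], [-0.994, 0.108, 0.0], [-0.001, -0.001, -1.0]]
contact_force: [1.6, -0.0, 0.8]
finger_gap: 87.4
grasp_force: 0.0
```

Emit:
servo_tool([
  [0,-4,2.1,0,0,0,0.02],
  [0,-8,4.2,0,0,0,0.04],
  [0,-11,5.8,0,0,0,0.047],
  [0,-12,6.43,0,0,0,0.047],
  [0,-12,6.43,0,0,0,0.047],
])

```text
time: 37.5
tcp_pos: [423.9, 352.0, 198.9]
tool_rot: [[-0.152, -0.988, 0.0], [-0.988, 0.152, -0.0], [0.0, -0.0, -1.0]]
contact_force: [0.2, -0.7, -0.2]
finger_gap: 87.5
grasp_force: 0.0
```

```bash
python3 - <<'E'
from h import *
plan([(423.6,351.3,42,171.3)])
E
```

```text
now [423.9 352.  198.9] 171.24 tilt [ 0.     -0.0001] q [ 60.  10. -17.   0. -62. -69.] t 37.5 F [ 0.2 -0.7 -0.2] gap 87.5
(423.6, 351.3, 42, 171.3) -> [ 0.07  0.02 15.69] rz -0.001
```

Emit:
servo_tool([
  [0,0.07,0,3,0,0,0],
  [0,0.07,0,8,0,0,0],
  [0,0.07,0,12.5,0,0,0],
  [0.3,0.07,0,15.3,0,0,0],
  [0.4,0.07,0,15.7,0,0,0],
])

```text
time: 38.0
tcp_pos: [423.3, 346.7, 38.8]
tool_rot: [[-0.156, -0.988, -0.004], [-0.988, 0.156, -0.006], [0.006, 0.003, -1.0]]
contact_force: [0.3, 0.2, -0.2]
finger_gap: 76.9
grasp_force: 0.0
```

Emit:
servo_tool([
  [1,0,0,0,0,0,0],
  [1,0,0,0,0,0,0],
  [1,0,0,0,0,0,0],
  [1,0,0,0,0,0,0],
  [1,0,0,0,0,0,0],
])

```text
time: 38.5
tcp_pos: [424.9, 351.2, 43.9]
tool_rot: [[-0.154, -0.988, 0.002], [-0.988, 0.154, 0.002], [-0.003, -0.001, -1.0]]
contact_force: [-0.9, -1.4, 7.9]
finger_gap: 50.0
grasp_force: 60.0
```

Emit:
servo_tool([
  [1,0,0,0,0,0,0],
  [1,0,0,-3,0,0,0],
  [1,0,0,-8,0,0,0],
  [1,0,0,-13,0,0,0],
  [1,0,0,-15.7,0,0,0],
])

```text
time: 39.0
tcp_pos: [425.0, 351.3, 204.1]
tool_rot: [[-0.154, -0.988, 0.004], [-0.988, 0.154, 0.005], [-0.005, -0.003, -1.0]]
contact_force: [0.6, 1.4, -3.0]
finger_gap: 50.0
grasp_force: 60.0
```

Emit:
servo_tool([
  [1,2,-0.9,0,0,0,-0.01],
  [1,6,-2.6,0,0,0,-0.02],
  [1,10,-4.3,0,0,0,-0.03],
  [1,14,-6,0,0,0,-0.04],
  [1,16.7,-7.25,0,0,0,-0.047],
])

```text
time: 39.5
tcp_pos: [469.6, 171.7, 199.6]
tool_rot: [[-0.108, -0.994, -0.0], [-0.994, 0.108, 0.0], [-0.0, 0.0, -1.0]]
contact_force: [0.8, -0.0, -3.0]
finger_gap: 49.7
grasp_force: 60.0
```

Emit:
servo_tool([
  [1,4,-1.7,0,0,0,-0.01],
  [1,8.5,-3.5,0,0,0,-0.02],
  [1,13,-5.4,0,0,0,-0.03],
  [1,17.5,-7.2,0,0,0,-0.04],
  [1,22.65,-9.42,0,0,0,-0.045],
])

```text
time: 40.0
tcp_pos: [537.3, -57.1, 199.7]
tool_rot: [[-0.062, -0.998, 0.001], [-0.998, 0.062, 0.001], [-0.001, -0.001, -1.0]]
contact_force: [1.9, 1.3, -2.5]
finger_gap: 49.4
grasp_force: 60.0
```

Emit:
servo_tool([
  [1,5,-0.2,0,0,0,0],
  [1,10,-0.4,0,0,0,0],
  [1,15,-0.6,0,0,0,0],
  [1,19,-0.8,0,0,0,0],
  [1,21.4,-0.91,0,0,0,0],
])

```text
time: 40.5
tcp_pos: [532.2, -272.2, 199.2]
tool_rot: [[-0.065, -0.998, -0.0], [-0.998, 0.065, 0.0], [-0.0, 0.0, -1.0]]
contact_force: [0.5, 0.0, -3.1]
finger_gap: 49.8
grasp_force: 60.0
```

Emit:
servo_tool([
  [1,0,0,0,0,0,0],
  [1,0,0,0,0,0,0],
  [1,0,0,0,0,0,0],
  [1,0,0,0,0,0,0],
  [1,0,0,0,0,0,0],
])

```text
time: 41.0
tcp_pos: [533.3, -268.7, 199.4]
tool_rot: [[-0.062, -0.998, 0.0], [-0.998, 0.062, 0.0], [-0.0, -0.0, -1.0]]
contact_force: [-0.3, 0.3, -2.7]
finger_gap: 49.9
grasp_force: 60.0
```

```bash
python3 - <<'E'
from h import *
plan([(536.4,-274.0,90,176.7)])
c,im,d=snap("wrist"); plates(c,d)
c,im,d=snap("scene"); plates(c,d)
E
```

```text
now [ 533.3 -268.7  199.4] 176.47 tilt [0.0004 0.    ] q [ -8.  14. -12.  -0. -64.   4.] t 41.0 F [-0.3  0.3 -2.7] gap 49.9
(536.4, -274.0, 90, 176.7) -> [ 0.51 -0.34 10.94] rz -0.0041 
plate [252. 126.] 1607 xy 534.6 -325.6 size 13.0 120.2 yaw -3.5 z 60.9
plate [262. 203.] 169 xy 552.6 59.7 size 14.1 118.7 yaw -3.1 z 61.4
```

Emit:
servo_tool([
  [1,0.3,-0.2,2,0,0,-0.004],
  [1,0.55,-0.33,6,0,0,-0.004],
  [1,0.55,-0.33,9,0,0,-0.004],
  [1,0.55,-0.33,10.5,0,0,-0.004],
  [1,0.55,-0.33,10.9,0,0,-0.004],
])

```text
time: 41.6
tcp_pos: [534.8, -274.7, 88.0]
tool_rot: [[-0.059, -0.998, -0.004], [-0.998, 0.059, 0.001], [-0.001, 0.004, -1.0]]
contact_force: [-0.1, 0.0, -2.2]
finger_gap: 49.8
grasp_force: 60.0
```

Emit:
servo_tool([
  [1,0,0,0.2,0,0,0],
  [1,0,0,0.6,0,0,0],
  [1,0,0,1.0,0,0,0],
  [1,0,0,1.4,0,0,0],
  [1,0,0,1.8,0,0,0],
])

```text
time: 42.1
tcp_pos: [535.7, -275.3, 72.3]
tool_rot: [[-0.059, -0.998, -0.0], [-0.998, 0.059, -0.0], [0.0, 0.0, -1.0]]
contact_force: [-2.5, -0.3, -0.8]
finger_gap: 49.7
grasp_force: 60.0
```

Emit:
servo_tool([
  [1,0,0,0.4,0,0,0],
  [1,0,0,0.8,0,0,0],
  [1,0,0,1.2,0,0,0],
  [1,0,0,1.3,0,0,0],
  [1,0,0,1.3,0,0,0],
])

```text
time: 42.6
tcp_pos: [537.3, -275.6, 59.9]
tool_rot: [[-0.058, -0.998, 0.002], [-0.998, 0.058, -0.001], [0.001, -0.002, -1.0]]
contact_force: [-1.2, -1.0, 2.8]
finger_gap: 49.8
grasp_force: 60.0
```

Emit:
servo_tool([
  [1,0,0,0.1,0,0,0],
  [1,0,0,0.2,0,0,0],
  [1,0,0,0.3,0,0,0],
  [1,0,0,0.3,0,0,0],
  [1,0,0,0.3,0,0,0],
])

```text
time: 43.1
tcp_pos: [537.4, -275.8, 59.5]
tool_rot: [[-0.058, -0.998, 0.003], [-0.998, 0.058, -0.002], [0.002, -0.003, -1.0]]
contact_force: [-5.9, 4.9, 24.6]
finger_gap: 49.3
grasp_force: 60.0
```

Emit:
servo_tool([
  [1,0,0,0.1,0,0,0],
  [1,0,0,0.1,0,0,0],
  [1,0,0,0.1,0,0,0],
  [1,0,0,0,0,0,0],
  [1,0,0,-0.2,0,0,0],
])

```text
time: 43.6
tcp_pos: [537.5, -275.6, 60.1]
tool_rot: [[-0.058, -0.998, 0.004], [-0.998, 0.058, -0.001], [0.001, -0.004, -1.0]]
contact_force: [0.0, -1.2, -1.2]
finger_gap: 50.0
grasp_force: 60.0
```

Emit:
servo_tool([
  [1,0,0,-0.2,0,0,0],
  [1,0,0,-0.4,0,0,0],
  [1,0,0,-0.6,0,0,0],
  [1,0,0,-0.7,0,0,0],
  [1,0,0,-0.7,0,0,0],
])

```text
time: 44.1
tcp_pos: [535.8, -275.1, 64.6]
tool_rot: [[-0.059, -0.998, -0.001], [-0.998, 0.059, 0.0], [-0.0, 0.001, -1.0]]
contact_force: [0.7, 0.5, -6.2]
finger_gap: 49.5
grasp_force: 60.0
```

Emit:
servo_tool([
  [1,0,0,-0.1,0,0,0],
  [1,0,0,-0.2,0,0,0],
  [1,0,0,-0.3,0,0,0],
  [1,0,0,-0.3,0,0,0],
  [1,0,0,-0.3,0,0,0],
])

```text
time: 44.6
tcp_pos: [535.8, -275.2, 68.2]
tool_rot: [[-0.059, -0.998, -0.0], [-0.998, 0.059, 0.0], [-0.0, 0.0, -1.0]]
contact_force: [-0.4, 0.7, -5.9]
finger_gap: 49.7
grasp_force: 60.0
```

Emit:
servo_tool([
  [1,0,0,-0.05,0,0,0],
  [1,0,0,-0.1,0,0,0],
  [1,0,0,-0.1,0,0,0],
  [1,0,0,-0.1,0,0,0],
  [1,0,0,-0.1,0,0,0],
])

```text
time: 45.1
tcp_pos: [535.9, -275.3, 69.2]
tool_rot: [[-0.059, -0.998, -0.0], [-0.998, 0.059, -0.0], [0.0, 0.0, -1.0]]
contact_force: [-0.8, 0.4, -6.3]
finger_gap: 49.6
grasp_force: 60.0
```

Emit:
servo_tool([
  [1,0,0,-0.04,0,0,0],
  [1,0,0,-0.08,0,0,0],
  [1,0,0,-0.08,0,0,0],
  [1,0,0,-0.08,0,0,0],
  [1,0,0,-0.08,0,0,0],
])

```text
time: 45.6
tcp_pos: [535.9, -275.2, 69.7]
tool_rot: [[-0.059, -0.998, -0.0], [-0.998, 0.059, 0.0], [-0.0, 0.0, -1.0]]
contact_force: [-1.1, -0.3, -9.5]
finger_gap: 50.0
grasp_force: 60.0
```

All four bays are at their stops. I'll release, rise, and hover over the caddy for a check.

Emit:
servo_tool([
  [1,0,0,0.06,0,0,0],
  [0,0,0,0.06,0,0,0],
  [0,0,0,0.06,0,0,0],
  [0,0,0,0.06,0,0,0],
  [0,0,0,0.06,0,0,0],
])

```text
time: 46.1
tcp_pos: [536.6, -275.4, 70.0]
tool_rot: [[-0.059, -0.998, 0.001], [-0.998, 0.059, -0.0], [0.0, -0.001, -1.0]]
contact_force: [0.2, 0.3, -0.8]
finger_gap: 75.9
grasp_force: 0.0
```

Emit:
servo_tool([
  [0,0,0,-2,0,0,0],
  [0,0,0,-6,0,0,0],
  [0,0,0,-10,0,0,0],
  [0,0,0,-14,0,0,0],
  [0,0,0,-18,0,0,0],
])

```text
time: 46.6
tcp_pos: [535.9, -275.3, 251.5]
tool_rot: [[-0.059, -0.998, 0.001], [-0.998, 0.059, -0.0], [0.0, -0.001, -1.0]]
contact_force: [0.9, -1.7, 0.7]
finger_gap: 87.5
grasp_force: 0.0
```

Emit:
servo_tool([
  [0,-4,0,-2,0,0,0],
  [0,-8,0,-4,0,0,0],
  [0,-12,0,-6,0,0,0],
  [0,-15,0,-8,0,0,0],
  [0,-15,0,-8,0,0,0],
])

```text
time: 47.1
tcp_pos: [546.3, -122.9, 333.1]
tool_rot: [[-0.056, -0.998, 0.006], [-0.998, 0.056, 0.0], [-0.0, -0.006, -1.0]]
contact_force: [0.3, -1.2, 0.4]
finger_gap: 87.6
grasp_force: 0.0
```

```bash
python3 - <<'E'
from h import *
snap("scene");plan([])
c,im,d=snap("wrist"); plates(c,d); tops2=im[:300,100:400,::-1]
c2,im2,d2=snap("side"); plates(c2,d2)
a=cv2.resize(tops2,(600,600)); b=cv2.resize(im2[150:290,225:300,::-1],(200,373)); b=cv2.copyMakeBorder(b,0,227,0,0,cv2.BORDER_CONSTANT)
cv2.imwrite("pics/c3.png",np.hstack([a,b]))
E
```

```text
now [ 545.7 -124.   331.3] 176.79 tilt [0.0038 0.0003] q [  7.   7.  -4.   0. -79. -10.] t 47.15 F [-0.8 -0.3 -0.7] gap 87.8
plate [256.   3.] 637 xy 534.8 -322.2 size 7.4 118.2 yaw -3.1 z 60.7
plate [230. 262.] 174 xy 596.4 56.1 size 13.9 40.9 yaw -2.8 z 60.8
plate [280. 262.] 178 xy 516.0 61.0 size 12.4 35.7 yaw -2.3 z 60.8
plate [260. 260.] 354 xy 535.8 -269.3 size 131.6 115.8 yaw 89.2 z 62.5
```

View pics/c3.png

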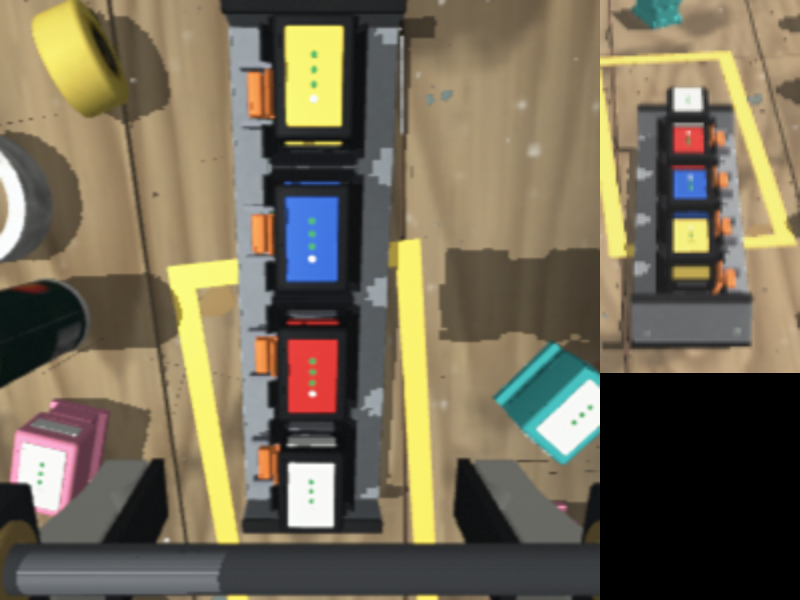

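All four packs sit in the caddy: yellow (313,75), blue (311,237), red (311,375), white (311,493). The bands aren't visible from above, so I'll verify by pack-top height and by looking for green in all cameras.

```bash
python3 - <<'E'
from h import *
for n in("wrist","scene","side"):
    c,im,d=snap(n); w=cloud(c,d)
    for nm,(x,y) in dict(s0=(536.2,-274.3),s1=(541.7,-180.4),s2=(547.2,-86.6),s3=(552.7,7.3)).items():
        m=(abs(w[:,:,0]-x)<20)&(abs(w[:,:,1]-y)<28)&(w[:,:,2]>85)
        print(n,nm,m.sum(),"top",round(float(np.median(w[m][:,2])),1) if m.sum() else None,end="; ")
    hsv=cv2.cvtColor(im,cv2.COLOR_RGB2HSV)
    g=(cv2.inRange(hsv,(45,90,50),(85,255,255))>0)&(abs(w[:,:,0]-545)<75)&(abs(w[:,:,1]+133)<200)
    print("\n green",g.sum(),[tuple(w[a,b].round().astype(int))  for a,b in np.argwhere(g)][::max(1,g.sum()//25)])
    if n=="scene":
        cv2.imwrite("pics/c4.png",cv2.resize(im[130:250,230:400,::-1],None,fx=4.6,fy=4.6,interpolation=cv2.INTER_CUBIC))
E
```

```text
wrist s0 1725 top 99.7; wrist s1 4152 top 409.4; wrist s2 1082 top 99.8; wrist s3 876 top 99.6; 
 green 54 [(np.int64(537), np.int64(-288), np.int64(100)), (np.int64(537), np.int64(-287), np.int64(100)), (np.int64(534), np.int64(-287), np.int64(100)), (np.int64(536), np.int64(-286), np.int64(99)), (np.int64(537), np.int64(-279), np.int64(101)), (np.int64(535), np.int64(-279), np.int64(101)), (np.int64(536), np.int64(-278), np.int64(100)), (np.int64(537), np.int64(-272), np.int64(101)), (np.int64(537), np.int64(-271), np.int64(100)), (np.int64(538), np.int64(-270), np.int64(101)), (np.int64(542), np.int64(-194), np.int64(101)), (np.int64(542), np.int64(-192), np.int64(100)), (np.int64(544), np.int64(-191), np.int64(101)), (np.int64(541), np.int64(-191), np.int64(100)), (np.int64(544), np.int64(-184), np.int64(101)), (np.int64(542), np.int64(-184), np.int64(101)), (np.int64(543), np.int64(-177), np.int64(100)), (np.int64(543), np.int64(-176), np.int64(101)), (np.int64(545), np.int64(-175), np.int64(101)), (np.int64(542), np.int64(-175), np.int64(101)), (np.int64(547), np.int64(-99), np
[... 1195 characters left out ...]
np.int64(517), np.int64(-50), np.int64(28)), (np.int64(516), np.int64(-43), np.int64(29)), (np.int64(517), np.int64(-48), np.int64(19)), (np.int64(516), np.int64(-23), np.int64(27)), (np.int64(517), np.int64(-21), np.int64(22)), (np.int64(519), np.int64(8), np.int64(29)), (np.int64(522), np.int64(13), np.int64(24)), (np.int64(520), np.int64(20), np.int64(27)), (np.int64(521), np.int64(26), np.int64(25)), (np.int64(523), np.int64(32), np.int64(22))]
side s0 177 top 102.7; side s1 1632 top 579.3; side s2 134 top 102.7; side s3 108 top 103.1; 
 green 3 [(np.int64(502), np.int64(-130), np.int64(344)), (np.int64(501), np.int64(-133), np.int64(342)), (np.int64(501), np.int64(-132), np.int64(339))]
```

View pics/c4.png

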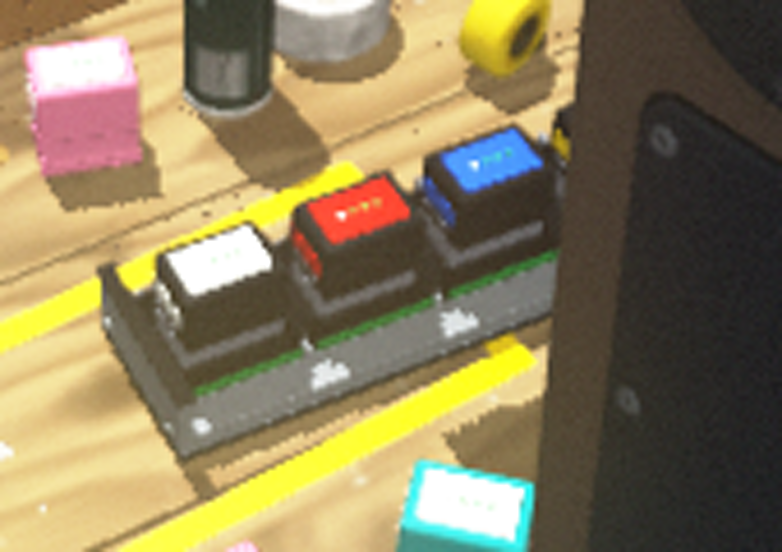

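The scene crop shows green bands along the bays of white, red and blue. Pack tops read about 100 mm at every bay, yellow included, so all four are up at the stop. Now I'll go behind the -y plate to push with both open fingers.

```bash
python3 - <<'E'
from h import *
plan([(531,-368,300,176.65),(531,-368,110,176.65),(531,-368,42,176.65)])
E
```

```text
now [ 544.5 -126.3  328.5] 176.55 tilt [-0.0015 -0.0001] q [  7.   7.  -4.  -0. -79. -10.] t 47.4 F [-0.1  0.1 -1. ] gap 87.6
(531, -368, 300, 176.65) -> [24.21 -0.11  2.85] rz -0.0017 
(531, -368, 110, 176.65) -> [ 0.  0. 19.] rz -0.0 
(531, -368, 42, 176.65) -> [0.  0.  6.8] rz -0.0
```

Emit:
servo_tool([
  [0,5,0,0.5,0,0,0],
  [0,10,0,1,0,0,0],
  [0,15,0,1.5,0,0,0],
  [0,20,-0.1,2,0,0,0],
  [0,24.2,-0.1,2.85,0,0,0],
])

```text
time: 47.9
tcp_pos: [530.7, -370.5, 300.1]
tool_rot: [[-0.061, -0.998, -0.001], [-0.998, 0.061, -0.0], [0.0, 0.001, -1.0]]
contact_force: [1.4, 0.5, -0.2]
finger_gap: 87.5
grasp_force: 0.0
```

Emit:
servo_tool([
  [0,0,0,3,0,0,0],
  [0,0,0,8,0,0,0],
  [0,0,0,13,0,0,0],
  [0,0,0,17,0,0,0],
  [0,0,0,19,0,0,0],
])

```text
time: 48.4
tcp_pos: [528.4, -367.1, 105.6]
tool_rot: [[-0.061, -0.998, -0.006], [-0.998, 0.061, 0.003], [-0.002, 0.007, -1.0]]
contact_force: [0.7, -0.7, 0.1]
finger_gap: 87.6
grasp_force: 0.0
```

Emit:
servo_tool([
  [0,0,0,2,0,0,0],
  [0,0,0,4,0,0,0],
  [0,0,0,6,0,0,0],
  [0,0,0,6.6,0,0,0],
  [0,0,0,6.6,0,0,0],
])

```text
time: 48.9
tcp_pos: [530.4, -367.5, 43.4]
tool_rot: [[-0.06, -0.998, -0.003], [-0.998, 0.06, 0.001], [-0.001, 0.003, -1.0]]
contact_force: [0.4, -0.5, -0.4]
finger_gap: 87.5
grasp_force: 0.0
```

```bash
python3 - <<'E'
from h import *
snap("wrist"); c,im,d=snap("wrist"); plates(c,d); plan([(533,-345,43,176.65)])
E
```

```text
plate [165. 246.] 662 xy 578.8 -374.7 size 11.9 25.7 yaw -54.4 z 62.2
plate [344. 246.] 668 xy 484.4 -368.9 size 25.7 12.3 yaw 48.4 z 61.9
plate [254. 315.] 4446 xy 534.3 -326.1 size 14.0 119.0 yaw -3.0 z 60.8
now [ 531.8 -367.8   45.4] 176.6 tilt [ 0.0004 -0.0005] q [-17.  27. -15.   0. -48.  14.] t 49.0 F [0.5 0.1 0. ] gap 87.9
(533, -345, 43, 176.65) -> [-2.28  0.02  0.24] rz -0.0008
```

```bash
python3 - <<'E'
from h import *
def tcp(s):
    y=np.radians(-3.35+6.35*s); return (544.6+1.9*s+207*np.sin(y), -133+212*s-207*np.cos(y), 44, 180-3.35+6.35*s)
plan([tuple(np.round(tcp(s),2)) for s in (0,.2,.4,.6,.8,.9)],(531.3,-367.6,44.5,176.6))
E
```

```text
now [ 531.3 -367.6   44.5] 176.6 tilt [ 0.0004 -0.0005] q [-17.  27. -15.   0. -48.  14.] t 49.0 F [0.5 0.1 0. ] gap 87.9
(np.float64(532.5), np.float64(-339.65), np.float64(44.0), np.float64(176.65)) -> [-2.8   0.05  0.05] rz -0.0009 
(np.float64(537.47), np.float64(-297.46), np.float64(44.0), np.float64(177.92)) -> [-4.24 -0.25  0.  ] rz -0.0222 
(np.float64(542.43), np.float64(-255.18), np.float64(44.0), np.float64(179.19)) -> [-4.24 -0.34  0.  ] rz -0.0222 
(np.float64(547.4), np.float64(-212.79), np.float64(44.0), np.float64(180.46)) -> [-4.25 -0.44  0.  ] rz -0.0222 
(np.float64(552.37), np.float64(-170.31), np.float64(44.0), np.float64(181.73)) -> [-4.24 -0.53  0.  ] rz -0.0222 
(np.float64(554.85), np.float64(-149.02), np.float64(44.0), np.float64(182.36)) -> [-2.12 -0.31  0.  ] rz -0.011
```

Emit:
servo_tool([
  [0,-0.6,0,0.1,0,0,0],
  [0,-1.2,0,0.1,0,0,0],
  [0,-1.8,0,0.1,0,0,0],
  [0,-2.4,0.05,0.1,0,0,0],
  [0,-2.8,0.05,0.1,0,0,0],
])

```text
time: 49.5
tcp_pos: [533.0, -339.8, 44.4]
tool_rot: [[-0.058, -0.998, 0.001], [-0.998, 0.058, -0.002], [0.002, -0.001, -1.0]]
contact_force: [-1.3, -13.4, -4.3]
finger_gap: 87.7
grasp_force: 6.7
```

Emit:
servo_tool([
  [0,-0.7,-0.05,0,0,0,-0.004],
  [0,-1.6,-0.1,0,0,0,-0.009],
  [0,-2.5,-0.15,0,0,0,-0.013],
  [0,-3.4,-0.2,0,0,0,-0.018],
  [0,-4.25,-0.25,0,0,0,-0.022],
])

```text
time: 50.0
tcp_pos: [538.1, -298.4, 44.3]
tool_rot: [[-0.037, -0.999, 0.001], [-0.999, 0.037, -0.003], [0.003, -0.001, -1.0]]
contact_force: [-0.5, -13.9, -2.9]
finger_gap: 87.7
grasp_force: 6.7
```

```bash
python3 - <<'E'
from h import *
c,im,d=snap("wrist"); plates(c,d,(440,660,-360,400)); plan([])
c,im,d=snap("scene"); plates(c,d,(440,660,-400,200))
E
```

```text
plate [254. 254.] 2090 xy 538.6 -298.3 size 22.9 119.6 yaw -2.0 z 59.6
plate [256. 305.] 1132 xy 539.3 -266.0 size 5.9 49.9 yaw -2.4 z 62.2
now [ 538.1 -296.9   44.3] 177.93 tilt [ 0.0007 -0.0016] q [-11.  25. -20.   0. -46.   8.] t 50.05 F [ 1.5 -7.3 -1.5] gap 88.0
plate [248. 210.] 172 xy 550.4 104.1 size 13.3 120.3 yaw -2.1 z 61.0
```

Emit:
servo_tool([
  [0,-0.8,-0.06,0,0,0,-0.004],
  [0,-1.6,-0.13,0,0,0,-0.009],
  [0,-2.5,-0.2,0,0,0,-0.013],
  [0,-3.4,-0.27,0,0,0,-0.018],
  [0,-4.25,-0.34,0,0,0,-0.022],
])

```text
time: 50.6
tcp_pos: [542.9, -256.0, 44.3]
tool_rot: [[-0.015, -1.0, 0.0], [-1.0, 0.015, -0.002], [0.002, -0.001, -1.0]]
contact_force: [0.4, -13.7, -3.0]
finger_gap: 87.5
grasp_force: 6.9
```

Emit:
servo_tool([
  [0,-0.8,-0.09,0,0,0,-0.004],
  [0,-1.6,-0.17,0,0,0,-0.009],
  [0,-2.5,-0.26,0,0,0,-0.013],
  [0,-3.4,-0.35,0,0,0,-0.018],
  [0,-4.25,-0.44,0,0,0,-0.022],
])

```text
time: 51.1
tcp_pos: [547.8, -213.6, 44.3]
tool_rot: [[0.007, -1.0, 0.0], [-1.0, -0.007, -0.002], [0.002, -0.0, -1.0]]
contact_force: [0.1, -14.0, -2.1]
finger_gap: 87.5
grasp_force: 7.0
```

Emit:
servo_tool([
  [0,-0.8,-0.1,0,0,0,-0.004],
  [0,-1.6,-0.2,0,0,0,-0.009],
  [0,-2.4,-0.3,0,0,0,-0.013],
  [0,-3.1,-0.42,0,0,0,-0.018],
  [0,-3.6,-0.53,0,0,0,-0.022],
])

```text
time: 51.6
tcp_pos: [552.8, -177.5, 44.3]
tool_rot: [[0.03, -1.0, -0.0], [-1.0, -0.03, -0.002], [0.002, 0.0, -1.0]]
contact_force: [-0.9, -13.7, -1.2]
finger_gap: 87.4
grasp_force: 7.2
```

```bash
cat > chk.py <<'E'
from h import *
plan([])
c,im,d=snap("scene"); plates(c,d,(440,660,-300,330)); w=cloud(c,d)
hsv=cv2.cvtColor(im,cv2.COLOR_RGB2HSV)
m=(cv2.inRange(hsv,(24,110,120),(34,255,255))>0)&(abs(w[:,:,2])<8)&(w[:,:,0]<680)&(w[:,:,0]>400)&(w[:,:,1]<345)&(w[:,:,1]>-200)
q=w[m]; print("outline",m.sum(),cv2.minAreaRect(q[:,:2].astype(np.float32)))
g=(cv2.inRange(hsv,(45,90,50),(85,255,255))>0)&(abs(w[:,:,0]-545)<75)&(w[:,:,2]<40)
print("green y hist",np.histogram(w[g][:,1],bins=np.arange(-300,330,47))[0])
E
python3 chk.py
```

```text
now [ 552.8 -177.5   44.3] -178.31 tilt [-0.     -0.0021] q [  2.  22. -24.   0. -44.  -0.] t 51.6 F [ -0.9 -13.7  -1.2] gap 87.4
plate [210. 230.] 194 xy 538.6 223.3 size 121.0 13.4 yaw 1.8 z 61.2
outline 1997 ((544.4742431640625, 105.005615234375), (217.94105529785156, 435.862548828125), 2.976060390472412)
green y hist [ 0  0  0  0  0 19 26 22 22 18 19  0  0]
```

Emit:
servo_tool([
  [0,-0.5,-0.06,0,0,0,-0.002],
  [0,-1,-0.12,0,0,0,-0.004],
  [0,-1.5,-0.18,0,0,0,-0.007],
  [0,-2,-0.24,0,0,0,-0.009],
  [0,-2.5,-0.3,0,0,0,-0.011],
])

```text
time: 52.15
tcp_pos: [554.9, -152.7, 44.3]
tool_rot: [[0.04, -0.999, -0.0], [-0.999, -0.04, -0.002], [0.002, 0.0, -1.0]]
contact_force: [0.1, -14.7, -0.0]
finger_gap: 87.6
grasp_force: 7.3
```

Emit:
servo_tool([
  [0,-0.5,-0.07,0,0,0,-0.002],
  [0,-1,-0.15,0,0,0,-0.005],
  [0,-1.4,-0.22,0,0,0,-0.008],
  [0,-1.7,-0.3,0,0,0,-0.01],
  [0,-1.9,-0.35,0,0,0,-0.012],
])

```text
time: 52.65
tcp_pos: [557.5, -133.6, 44.3]
tool_rot: [[0.052, -0.999, -0.0], [-0.999, -0.052, -0.002], [0.002, 0.001, -1.0]]
contact_force: [-0.5, -15.8, 0.4]
finger_gap: 87.6
grasp_force: 7.4
```

```bash
python3 chk.py
```

```text
now [ 557.5 -133.6   44.3] -177.0 tilt [-0.0005 -0.0022] q [  6.  22. -25.   0. -44.  -3.] t 52.65 F [ -0.5 -15.8   0.4] gap 87.6
plate [195. 238.] 199 xy 532.6 267.2 size 120.3 13.7 yaw 3.4 z 61.2
outline 1898 ((544.3983154296875, 113.66816711425781), (216.58314514160156, 418.79742431640625), 2.9901466369628906)
green y hist [ 0  0  0  0  0  3 29 23 20 18 22 21  0]
```

Emit:
servo_tool([
  [0,-0.1,0,0,0,0,0],
  [0,-0.2,0,0,0,0,0],
  [0,-0.3,0,0,0,0,0],
  [0,-0.4,0,0,0,0,0],
  [0,-0.4,0,0,0,0,0],
])

```text
time: 53.2
tcp_pos: [557.4, -129.6, 44.3]
tool_rot: [[0.052, -0.999, -0.0], [-0.999, -0.052, -0.002], [0.002, 0.0, -1.0]]
contact_force: [0.2, -13.4, -0.3]
finger_gap: 87.8
grasp_force: 6.6
```

Emit:
servo_tool([
  [0,0.5,0,0,0,0,0],
  [0,1.5,0,0,0,0,0],
  [0,3,0,0,0,0,0],
  [0,5,0,0,0,0,0],
  [0,7,0,0,0,0,0],
])

```text
time: 53.7
tcp_pos: [561.4, -198.9, 43.9]
tool_rot: [[0.052, -0.999, 0.0], [-0.999, -0.052, 0.0], [-0.0, -0.0, -1.0]]
contact_force: [0.5, 0.1, -0.3]
finger_gap: 87.6
grasp_force: 0.0
```

Emit:
servo_tool([
  [0,1,0,-4,0,0,0],
  [0,1,0,-9,0,0,0],
  [0,1,0,-14,0,0,0],
  [0,1,0,-19,0,0,0],
  [0,1,0,-23,0,0,0],
])

```text
time: 54.2
tcp_pos: [561.9, -208.8, 277.4]
tool_rot: [[0.052, -0.999, 0.003], [-0.999, -0.052, -0.0], [0.0, -0.003, -1.0]]
contact_force: [0.4, 0.3, -0.7]
finger_gap: 87.6
grasp_force: 0.0
```

Emit:
servo_tool([
  [0,-4,0,-1,0,0,0],
  [0,-8.5,0,-2,0,0,0],
  [0,-13,0,-3,0,0,0],
  [0,-17,0,-4,0,0,0],
  [0,-17,0,-4,0,0,0],
])

```text
time: 54.7
tcp_pos: [553.5, -34.9, 315.7]
tool_rot: [[0.056, -0.998, 0.003], [-0.998, -0.056, 0.001], [-0.001, -0.003, -1.0]]
contact_force: [-0.5, 0.0, 0.0]
finger_gap: 87.7
grasp_force: 0.0
```

```bash
python3 - <<'E'
from h import *
snap("side"); plan([])
c,im,d=snap("wrist"); plates(c,d,(440,660,-360,400)); w=cloud(c,d); hsv=cv2.cvtColor(im,cv2.COLOR_RGB2HSV)
m=(cv2.inRange(hsv,(24,110,120),(34,255,255))>0)&(abs(w[:,:,2])<8)&(abs(w[:,:,0]-547)<125)
q=w[m]; print("outline",m.sum(),cv2.minAreaRect(q[:,:2].astype(np.float32)))
cv2.imwrite("pics/f.png",im[:,:,::-1])
E
python3 chk.py
```

```text
now [553.3 -36.4 314.8] -176.83 tilt [0.0016 0.0008] q [ 16.   6.  -6.  -0. -77. -13.] t 54.75 F [ 0.2  0.1 -0.9] gap 87.5
plate [256. 103.] 888 xy 557.9 -113.1 size 118.7 11.8 yaw 3.2 z 60.8
outline 7588 ((547.5286865234375, 78.58245849609375), (212.67303466796875, 484.8622741699219), 3.086019515991211)
now [553.1 -37.6 314.2] -176.91 tilt [0.0005 0.0004] q [ 16.   7.  -6.  -0. -77. -13.] t 54.8 F [-0.2  0.4 -0.1] gap 87.7
plate [309. 189.] 166 xy 531.7 -75.1 size 105.5 63.6 yaw 81.7 z 61.1
plate [194. 238.] 201 xy 534.3 270.9 size 120.6 13.1 yaw 2.9 z 61.2
outline 2457 ((545.898193359375, 77.47012329101562), (219.70362854003906, 491.9255065917969), 3.4941036701202393)
green y hist [ 0  0  0  0 17 21 16 20 18 21 19 19  0]
```

View pics/f.png

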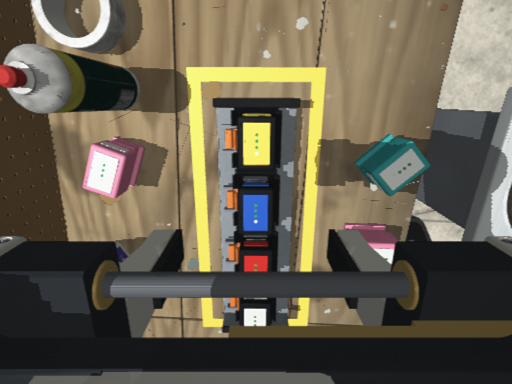

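The caddy's centre (547.4, 78.6, yaw 3.2°) matches the outline's (547.5, 78.6, yaw 3.1°). In the picture it sits evenly inside the tape with all four packs in, and green still shows along every bay.

```bash
python3 -c "
from plant import *
print(job_done())"
```

```text
the job is handed in; nothing more can be done
None
```

I handed the job in with all four packs latched and tugged, every bay showing green, and the caddy square inside the yellow outline; the tub, can and tape measure were not touched.

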